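Lever open the inlay box and present the ball dish to the zither

TASK

Lever up the lid of the shut wooden box with the blade of the palette knife under the lid's overhanging lip (not with the fingers), swing the lid fully back so that it stays open, and lay the knife back down flat on the bench. Then take the white dish by its upright handle, lift it level out of the box with the brass ball staying in its middle, and turn it a quarter turn so that its spout points squarely across at the green zither. Finish while still holding the dish there, level, still and at least 10 cm above the bench, touching nothing else; leave the bowl, the cup and the jar where they are.

Things in the scene. Friction and masses are not known exactly. Their poses are not given: they have to be found in the camera images.
- box: Fixed low open-topped wooden box under the lid, 164 x 164 mm, 45 mm high, walls and floor 6 mm. Origin: centre of its underside, on the bench. Its own -x side is the front (lip side, facing roughly the robot's right), +x the hinge side, z up.
- lid (a joint): Hinge of the box's lid, rad: 0 shut, grows as the front edge rises, stop at 1.75 (a little past upright). Stiff hinge: it stays at any angle it is left at; about 0.2 N m moves it (1 to 2 N at the lip).
- lid_lip (a point): Middle of the lid's front edge, at its underside. The lid is a flat board, 178 mm from lip to hinge, 168 mm wide, 6 mm thick; its underside is 1 mm above the box's rim (46 mm above the bench when shut). It overhangs the box's front by 14 mm, open air below. Axes turn with the lid; x points from lip to hinge.
- lid_hinge (a point): Middle of the hinge line, on the top of the box's +x rim, 45 mm above the bench; the hinge line runs along the box's y. Axes turn with the lid; its x points from the lip to the hinge.
- knife: Loose palette knife, 210 mm long, 70 g, flat on the bench. x runs along it towards the blade's tip, z up. Origin: underside of the handle at its blade end. Straight wooden handle 110 mm long (x -110 to 0), 16 mm wide, 20 mm high; thin neck; steel blade x 15 to 100 mm, 20 mm wide, 3 mm thick, its mid-plane 10 mm above the underside.
- knife_tip (a point): End of the knife's blade, at half its thickness.
- knife_grip (a point): A good place to grip the knife's handle from above, 12 mm above its underside, 25 mm behind the handle's blade end, 125 mm behind the tip.
- dish: Loose white dished plate, 95 mm across, 22 mm high, 160 g, on a 64 mm foot in the box. Origin: centre of its underside; z up, x towards the spout (22 mm wide beak). Along -x an upright handle fin, 10 mm thick across y, x -44 to -80 mm, z 6 to 34 mm. At first the spout points to the box's hinge side, the handle to its front. The hollow is a 10 degree cone: tilt or jerks roll the ball out.
- dish_center (a point): Middle (lowest point) of the dish's hollow, 9 mm above the dish's underside.
- dish_handle (a point): Middle of the dish's handle fin, to be pinched across the dish's y from above: 66 mm from the dish's centre along -x, 22 mm above its underside.
- dish_spout (a point): End of the dish's spout, 62 mm from the centre along +x, 20 mm up.
- ball_center (a point): Centre of the loose brass ball, 24 mm in diameter, 50 g, resting in the middle of the dish (its centre 12 mm above dish_center).
- zither: Fixed green lacquered zither, 1 m long and 170 mm wide, 52 mm high, lying across the far side of the bench. Origin: on the bench under the middle of its long edge nearest the robot. Its y runs along its length, its x across it, away from the robot: the dish's spout is to point along this x.
- bowl: White bowl, 140 mm across, 60 mm high, beyond the box on the robot's left; leave alone. Origin: centre of the underside.
- cup: Small white cup, 60 mm across, 40 mm high, to the robot's right; leave alone. Origin: centre of the underside.
- jar: Amber glass jar, 56 mm across, 70 mm high, to the robot's right; leave alone. Origin: centre of the underside.
Things that resemble listed ones, but are neither listed nor needed, are in the scene too. What is meant by the knife is not red, and is the smaller of those in its own colour.

How it is judged:
By the outcome, as a careful person would: the job done as asked, in the order asked, and still so for the second after the job is handed in, while the arm keeps its last pose, push and grip.
It also fails if it takes over 72 s, if anything falls off the work surface, if the arm or the gripper's body presses on something with over 40 N, if the wrist force passes 120 N, or if a joint passes its speed limit or range.

ROBOT

A 6-joint arm with a two-finger parallel gripper is mounted at the origin on the work surface. World frame = base frame: x ahead of the robot, y to its left, z up, the work surface at z = 0. Lengths are in mm, angles in degrees, forces in N, time in s.
With the tool pointing down it reaches from about 350 to 850 mm from the base axis. Payload 8.1 kg.
Tool frame: the origin (TCP) lies at the very end of the fingers, on their centre line; the grasp point (between the pads) lies grip_depth behind it (grip_depth is the distance from the TCP to the grasp point, in mm); z points along the fingers, y is the direction in which the jaws open and shut (so a half turn about z gives the same grasp; the last joint's range is limited). The gripper opens to 85 mm and grips with 20 to 120 N. Pads are 22 mm wide; open, the fingers measure 114 mm over their backs; the gripper's body (76 mm by 85 mm) begins 54 mm behind the grasp point. The pads swing forward as they close: fully open they stand 13 mm farther back than shut.
Start: joints at [-80.523, 7.471, 85.268, -0, 87.261, -4.893], TCP at [148.928, -581.228, 202.192] pointing down, gripper open.
Joint ranges: [-169.43, 169.43], [-51.17, 129.36], [1.28, 143.12], [-76.62, 256.62], [0, 156.53], [-152.29, 152.29]. Speed limits (degrees/s): [136.94, 136.94, 159.86, 180, 180, 180].

INTERFACE

Orientations are given as [roll, pitch, yaw] about the fixed x, y, z axes, in that order (R = Rz(yaw) Ry(pitch) Rx(roll)).
In Python, from bench import * gives the robot as it stands.
- The arm moves only by the tool step_arm, never from a script. Its argument "plan" is a list of rows, each an object of numbers: "grip": the finger opening in cm, from 0 to 8.54; "tx", "ty", "tz": the shift along the tool's x, y, z in cm; "ax", "ay", "az": the turn, a rotation vector about the tool's x, y, z in degrees. In form: [{"grip": .., "tx": .., "ty": .., "tz": .., "ax": .., "ay": .., "az": ..}, ...]. A call has 1 to 8 rows; each row shifts and turns the commanded pose from where the row before left it, along the tool's axes as they then stand; what a row does not reach is not made up. A row lasts 1/12 s, in which the tool goes at most 41.7 mm and 7.16 degrees, less where a joint would pass 70% of its speed; a pose out of reach is approached as far as the arm can. A call with a gripper value outside its range is refused whole. The fingers move at their own pace and stop on an object; "newtons" is the grip in N (left out, the last holds). Time passes only in rows, so rows that do not move let the fingers close. It gives the time, the measured TCP pose, the force and the opening at its end, in the units of the state.
- sense(): the state, without advancing time (a new reading comes with each control period).
- snapshot(name): name is "side" or "top"; returns the picture (480x640x3 uint8, red, green, blue); there is no depth.
- camera_model(name): a dict with "intrinsics" (3x3 intrinsics, pixels), "dist_coeffs" ([k1, k2, p1, p2, k3] as OpenCV has them; the pictures are not rectified), "pose" (4x4, takes a point from camera to world coordinates). Camera axes: x right, y down, z forward; pixel columns grow to the right and rows downward; lengths in mm; the calibration is good to about 2 mm. A picture is of the moment at which its call begins. camera_model takes no time and is no camera call.
- hand_in(): hands the job in, once; it reports no verdict.
The state is a dict: "time": time; "joint_pos": joint angles; "qd": joint speeds; "joint_efforts": joint torques, N m; "tool_pos": TCP position; "tcp_rot": TCP orientation; "ft_force": force on the tool from outside, world axes, zero at the start; "wrist_torque": the same for the moment, N m; "finger_gap": finger opening in mm.
Only numpy, scipy, OpenCV 4.12 (cv2) and the standard library are available. Lean on these libraries where they do the work, as an engineer would, in place of code of your own. Each camera call takes 0.05 s, during which the arm holds its last target.

## Working session

There is one attempt and no reset: what is moved stays moved. The work goes in short steps, Python scripts to look and compute and a tool call to move; the robot and the scene stay as the last step left them, time stands still between calls to the robot, and variables do not carry over. Pictures are saved under pics/ and viewed, and the job is handed in when it is done.

Besides the shell and the picture viewer there is one more tool, called as name([rows], argument=value, ...), one row to a line, values as JSON. step_arm: Moves the arm, as the interface text tells. Its arguments: {"type":"object","properties":{"plan":{"type":"array","items":{"type":"object","properties":{"grip":{"type":"number"},"tx":{"type":"number"},"ty":{"type":"number"},"tz":{"type":"number"},"ax":{"type":"number"},"ay":{"type":"number"},"az":{"type":"number"}}}},"newtons":{"type":"number"}},"required":["plan"]}

```bash
mkdir -p pics; ls
python3 - <<'E'
from bench import *
import cv2
s=sense();print(s)
for n in("side","top"):
    im=snapshot(n);cv2.imwrite(f"pics/{n}0.png",im[:,:,::-1]);m=camera_model(n);print(n,m)
E
```

```text
pics
{'time': 0.0, 'joint_pos': array([-8.05230033e+01,  7.51611680e+00,  8.53296571e+01, -4.99630606e-04,
        8.72609223e+01, -4.89357008e+00]), 'qd': array([ 0.09719816, -0.01451738,  0.00753825,  0.13014959, -0.03121926,
        0.06797323]), 'joint_efforts': array([-3.01580156e-03, -5.69404614e+01, -5.00553131e+01, -3.37064976e-04,
        1.53300102e-02, -5.39092227e-06]), 'tool_pos': array([ 148.82873928, -580.62548466,  201.13034042]), 'tcp_rot': array([-1.79893650e+02, -8.60452997e-03,  1.43705831e+01]), 'ft_force': array([-0.06002287,  0.50779193, -0.0727333 ]), 'wrist_torque': array([-0.00471794, -0.0125721 , -0.00821732]), 'finger_gap': 85.37818087656575}
side {'intrinsics': array([[564.85255486,   0.        , 319.18742905],
       [  0.        , 564.85255486, 236.55676407],
       [  0.        ,   0.        ,   1.        ]]), 'dist_coeffs': array([0.00976246, 0.        , 0.        , 0.        , 0.        ]), 'pose': array([[ 9.97158106e-01, -5.16314421e-02,  5.48626043e-02,
         4.95791198e+02],
       [-7.34136055e-02, -5.02424825e-01,  8.61498542e-01,
        -1.18434628e+03],
       [-1.69160778e-02, -8.63077916e-01, -5.04787437e-01,
         7.23760197e+02],
       [ 0.00000000e+00,  0.00000000e+00,  0.00000000e+00,
         1.00000000e+00]])}
top {'intrinsics': array([[594.77260157,   0.        , 319.83785822],
       [  0.        , 594.77260157, 255.20690456],
       [  0.        ,   0.        ,   1.        ]]), 'dist_coeffs': array([-0.07135723,  0.        ,  0.        ,  0.        ,  0.        ]), 'pose': array([[ 1.75911014e-02, -9.98571622e-01,  5.04506587e-02,
         4.78119020e+02],
       [-9.99790727e-01, -1.70407176e-02,  1.13188422e-02,
        -5.88997172e+01],
       [-1.04429592e-02, -5.06392116e-02, -9.98662413e-01,
         1.50458639e+03],
       [ 0.00000000e+00,  0.00000000e+00,  0.00000000e+00,
         1.00000000e+00]])}
```

View pics/top0.png

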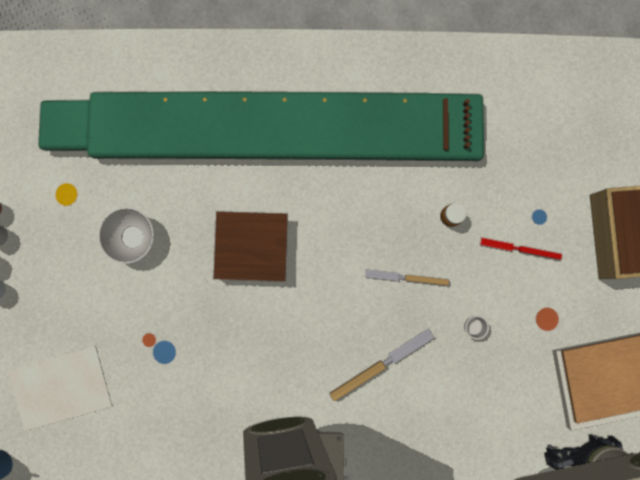

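View pics/side0.png

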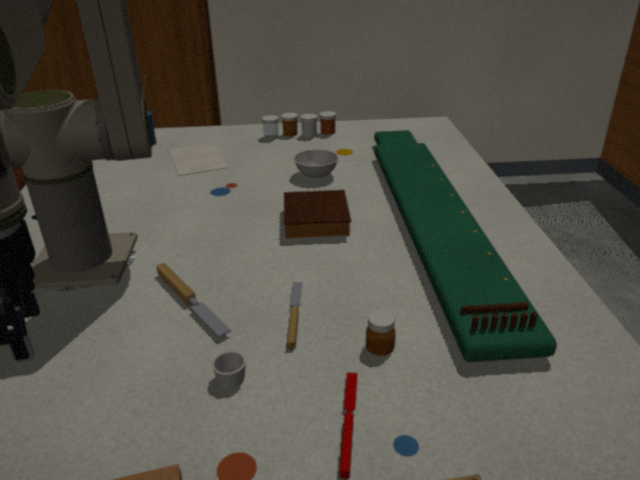

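Top view: three knives: wood-handled at (407,278) ≈85 px ≈ 210 mm; wood-handled at (383,365) ≈120 px ≈ 290 mm; red at (521,248). The one meant is (407,278), being the smaller wooden one and not red. The box is at (252,246) with its front facing image right. Next, an enlarged crop to confirm and measurements.

```bash
cat > h.py <<'E'
import numpy as np, cv2
from bench import *
from scipy.spatial.transform import Rotation as R
def ray(n,px):
    m=camera_model(n);u=cv2.undistortPoints(np.array(px,float).reshape(-1,1,2),m["intrinsics"],m["dist_coeffs"]).reshape(-1,2)
    P=np.array(m["pose"]);d=np.c_[u,np.ones(len(u))]@P[:3,:3].T
    return P[:3,3],d
def onplane(n,px,z):
    o,d=ray(n,px);t=(z-o[2])/d[:,2];return o+d*t[:,None]
def proj(n,X):
    m=camera_model(n);P=np.linalg.inv(np.array(m["pose"]))
    r,_=cv2.Rodrigues(P[:3,:3]);return cv2.projectPoints(np.array(X,float).reshape(-1,1,3),r,P[:3,3],m["intrinsics"],m["dist_coeffs"])[0].reshape(-1,2)
def tri(p,q):  # top,side pixel
    o1,d1=ray("top",[p]);o2,d2=ray("side",[q]);d1=d1[0]/np.linalg.norm(d1);d2=d2[0]/np.linalg.norm(d2)
    A=np.c_[d1,-d2];t=np.linalg.lstsq(A,o2-o1,rcond=None)[0];a=o1+t[0]*d1;b=o2+t[1]*d2
    return (a+b)/2,np.linalg.norm(a-b)
def save(im,name,box=None,k=1):
    if box: x0,y0,x1,y1=box;im=im[y0:y1,x0:x1]
    im=cv2.resize(im,None,fx=k,fy=k,interpolation=cv2.INTER_CUBIC);cv2.imwrite("pics/"+name,im[:,:,::-1])
E
python3 - <<'E'
from h import *
im=cv2.imread("pics/top0.png")[:,:,::-1];si=cv2.imread("pics/side0.png")[:,:,::-1]
a=cv2.resize(im[255:300,350:460],None,fx=6,fy=6,interpolation=cv2.INTER_CUBIC)
b=cv2.resize(si[275:355,270:320],None,fx=6,fy=6,interpolation=cv2.INTER_CUBIC)[:, :300]
c=np.zeros((560,800,3),np.uint8);c[:270,:660]=a;
d=cv2.resize(im[200:290,205:300],None,fx=3,fy=3);c[275:545,:285]=d
e=cv2.resize(si[180:245,275:360],None,fx=4,fy=4);c[275:535,300:640]=e
save(c,"crop0.png")
hsv=cv2.cvtColor(np.ascontiguousarray(im),cv2.COLOR_RGB2HSV)
for p in[(380,275),(430,281),(250,240),(320,210),(290,130)]:print(p,hsv[p[1],p[0]])
roi=np.zeros(hsv.shape[:2],bool);roi[260:295,355:458]=1
ha=(hsv[...,1]>70)&(hsv[...,2]>90)&roi
ys,xs=np.nonzero(ha);print("handle",xs.min(),xs.max(),len(xs))
W=onplane("top",np.c_[xs,ys],18);c=W.mean(0);u=np.linalg.svd(W-c)[2][0];u*=np.sign(u[1]);t=(W-c)@u;print(c,u,np.degrees(np.arctan2(u[1],u[0])),t.min(),t.max())
lid=(hsv[...,2]<125)&(hsv[...,1]>90)&(((hsv[...,0]<20)))
r=np.zeros_like(lid);r[195:300,200:310]=1;m=(lid&r).astype(np.uint8)
cs=max(cv2.findContours(m,0,2)[0],key=cv2.contourArea);q=cv2.boxPoints(cv2.minAreaRect(cs));print(q);Q=onplane("top",q,52);print(Q,np.linalg.norm(Q-np.roll(Q,1,0),axis=1))
g=((hsv[...,0]>65)&(hsv[...,0]<95)&(hsv[...,1]>110)).astype(np.uint8)
# near edge: lower pixels per column
px=[(x,np.nonzero(g[:,x])[0].max()) for x in range(110,470,10)];Z=onplane("top",px,50);f=np.polyfit(Z[:,1],Z[:,0],1);print("near edge x=%.4f*y+%.1f"%tuple(f))
px=[(x,np.nonzero(g[:,x])[0].min()) for x in range(110,470,10)];Z=onplane("top",px,52);f=np.polyfit(Z[:,1],Z[:,0],1);print("far edge x=%.4f*y+%.1f"%tuple(f))
E
```

```text
(380, 275) [128   7 150]
(430, 281) [ 19 127 154]
(250, 240) [ 11 152  82]
(320, 210) [ 26  21 185]
(290, 130) [ 76 127 104]
handle 405 448 261
[ 496.42219684 -310.4158777    18.        ] [ 9.68197537e-02  9.95301932e-01 -1.94531433e-18] 84.44393308223906 -53.94627253998235 54.71254583404794
[[213.81532 278.172  ]
 [216.19493 211.5427 ]
 [286.78345 214.06372]
 [284.40387 280.69302]]
[[490.71239156 216.42507553  52.        ]
 [654.91740813 214.97065359  52.        ]
 [651.31645574  40.55029939  52.        ]
 [487.69943354  43.01333044  52.        ]] [173.43791758 164.21145761 174.45752152 163.63555994]
near edge x=-0.0070*y+794.8
far edge x=-0.0064*y+955.3
```

View pics/crop0.png

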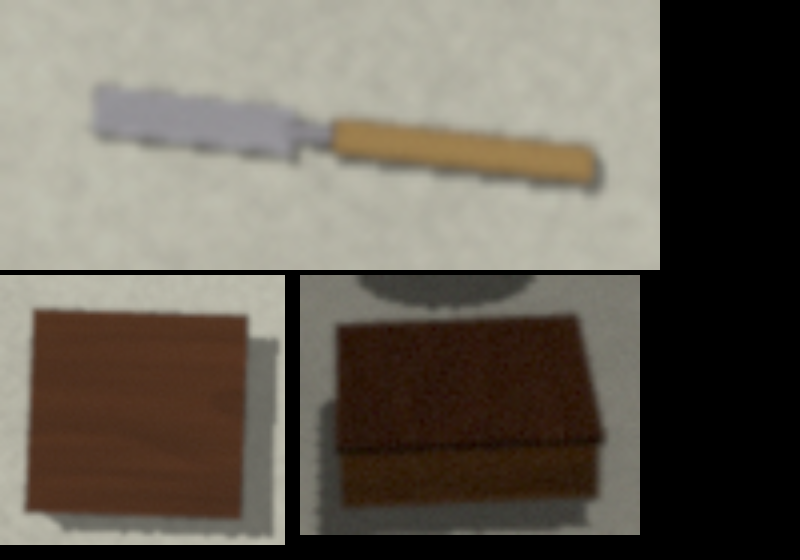

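```bash
cat >> h.py <<'E'
def go(p,yaw=None,roll=180,pitch=0):
    """shift in tool axes (cm) to reach TCP p and (separately, afterwards) turn"""
    s=sense();A=R.from_euler('xyz',s["tcp_rot"],degrees=True)
    if yaw is not None:
        B=R.from_euler('xyz',[roll,pitch,yaw],degrees=True);rv=(A.inv()*B).as_rotvec(degrees=True)
    else: B=A;rv=None
    d=np.array(p)-s["tool_pos"]
    print("t %.2f"%s["time"],"tcp",s["tool_pos"].round(1),s["tcp_rot"].round(2),"F",s["ft_force"].round(1),"gap %.1f"%s["finger_gap"])
    print(" turn",None if rv is None else rv.round(2)," shift before turn(cm)",A.inv().apply(d).round(3)/10," after turn",(B.inv().apply(d)/10).round(3))
E
python3 - <<'E'
from h import *
import bench
print([n for n in dir(bench) if not n.startswith('__')])
try: print(grip_depth)
except Exception as e: print(e)
go([499.3,-280.6,100],84.4)
# blade check on z=10
im=cv2.imread("pics/top0.png")[:,:,::-1]
print(proj("top",[[511.4,-156,10],[499.3,-280.6,20],[491,-365.2,20]]),proj("side",[[511.4,-156,10],[491,-365.2,20]]))
E
```

```text
['PlanningError', 'camera_model', 'grip_depth', 'hand_in', 'sense', 'snapshot']
18.700000000000003
t 0.10 tcp [ 148.8 -580.7  201.2] [-1.799e+02 -1.000e-02  1.437e+01] F [-0.3  0.1  0.4] gap 85.4
 turn [-8.000e-02 -7.000e-02 -7.003e+01]  shift before turn(cm) [ 41.395  -20.3545  10.1631]  after turn [33.284 31.951 10.122]
[[364.93662688 272.7672757 ]
 [415.03467021 278.374081  ]
 [448.79007258 282.25577688]] [[297.50969653 281.20130143]
 [290.94789446 341.01842593]]
```

step_arm([
  {"az": -7,"tz": 1,"grip": 5},
  {"az": -7,"tz": 1,"grip": 5},
  {"az": -7,"grip": 5},
  {"az": -7,"grip": 5},
  {"az": -7,"grip": 5},
  {"az": -7,"grip": 5},
  {"az": -7,"grip": 5},
  {"az": -7,"grip": 5},
])

```text
invalid input
```

step_arm([
  {"az": -7,"ty": 2},
  {"az": -7,"ty": 2},
  {"tx": 2.5,"ty": 2.5},
  {"tx": 2.5,"ty": 2.5},
  {"tx": 2.5,"ty": 2.5},
  {"tx": 2.5,"ty": 2.5},
  {"tx": 2.5,"ty": 2.5},
  {"tx": 2.5,"ty": 2.5},
])

```text
invalid input
```

step_arm([
  {"tx": 2.5,"ty": 2.5},
  {"tx": 2.5,"ty": 2.5},
  {"tx": 2.5,"ty": 2.5},
  {"tx": 2.5,"ty": 2.5},
  {"tx": 2.5,"ty": 1},
  {"tx": 2.5},
  {"tx": 1.5},
  {},
])

```text
invalid input
```

Run:
```python
from h import *
go([499.3,-280.6,60],84.4)
```

```text
t 0.10 tcp [ 148.8 -580.7  201.2] [-1.799e+02 -1.000e-02  1.437e+01] F [-0.3  0.1  0.4] gap 85.4
 turn [-8.000e-02 -7.000e-02 -7.003e+01]  shift before turn(cm) [ 41.3943 -20.3478  14.1631]  after turn [33.284 31.951 14.122]
```

The rows evidently need every field filled in; I'll try one complete row.

step_arm([
  {"grip": 5,"tx": 0,"ty": 0,"tz": 1,"ax": 0,"ay": 0,"az": -7},
])

```text
time: 0.18
tool_pos: [149.1, -582.1, 193.7]
tcp_rot: [179.9, 0.0, 21.2]
ft_force: [-0.7, 0.0, 0.4]
finger_gap: 75.3
```

step_arm([
  {"grip": 5,"tx": 0,"ty": 0,"tz": 1,"ax": 0,"ay": 0,"az": -7},
  {"grip": 5,"tx": 0,"ty": 0,"tz": 1,"ax": 0,"ay": 0,"az": -7},
  {"grip": 5,"tx": 0,"ty": 0,"tz": 1,"ax": 0,"ay": 0,"az": -7},
  {"grip": 5,"tx": 0,"ty": 0,"tz": 1,"ax": 0,"ay": 0,"az": -7},
  {"grip": 5,"tx": 0,"ty": 0,"tz": 1,"ax": 0,"ay": 0,"az": -7},
  {"grip": 5,"tx": 0,"ty": 0,"tz": 1,"ax": 0,"ay": 0,"az": -7},
  {"grip": 5,"tx": 0,"ty": 0,"tz": 1,"ax": 0,"ay": 0,"az": -7},
  {"grip": 5,"tx": 0,"ty": 0,"tz": 0,"ax": 0,"ay": 0,"az": -7},
])

```text
time: 0.85
tool_pos: [148.6, -579.3, 118.9]
tcp_rot: [-179.9, -0.3, 77.7]
ft_force: [-0.4, 0.7, 0.1]
finger_gap: 50.2
```

step_arm([
  {"grip": 5,"tx": 1,"ty": 1,"tz": 0,"ax": 0,"ay": 0,"az": -7},
  {"grip": 5,"tx": 2.5,"ty": 2.5,"tz": 0,"ax": 0,"ay": 0,"az": 0},
  {"grip": 5,"tx": 2.5,"ty": 2.5,"tz": 0,"ax": 0,"ay": 0,"az": 0},
  {"grip": 5,"tx": 2.5,"ty": 2.5,"tz": 0,"ax": 0,"ay": 0,"az": 0},
  {"grip": 5,"tx": 2.5,"ty": 2.5,"tz": 0,"ax": 0,"ay": 0,"az": 0},
  {"grip": 5,"tx": 2.5,"ty": 2.5,"tz": 0,"ax": 0,"ay": 0,"az": 0},
  {"grip": 5,"tx": 2.5,"ty": 2.5,"tz": 0,"ax": 0,"ay": 0,"az": 0},
  {"grip": 5,"tx": 2.5,"ty": 2.5,"tz": 0,"ax": 0,"ay": 0,"az": 0},
])

```text
time: 1.52
tool_pos: [353.1, -415.1, 121.8]
tcp_rot: [-180.0, -0.0, 84.4]
ft_force: [-0.5, -1.1, 0.6]
finger_gap: 49.9
```

step_arm([
  {"grip": 5,"tx": 2.5,"ty": 2.5,"tz": 0,"ax": 0,"ay": 0,"az": 0},
  {"grip": 5,"tx": 2.5,"ty": 2.5,"tz": 0,"ax": 0,"ay": 0,"az": 0},
  {"grip": 5,"tx": 2.5,"ty": 2.5,"tz": 0,"ax": 0,"ay": 0,"az": 0},
  {"grip": 5,"tx": 2.5,"ty": 2.5,"tz": 0,"ax": 0,"ay": 0,"az": 0},
  {"grip": 5,"tx": 2,"ty": 2,"tz": 0,"ax": 0,"ay": 0,"az": 0},
  {"grip": 5,"tx": 1,"ty": 1,"tz": 0,"ax": 0,"ay": 0,"az": 0},
  {"grip": 5,"tx": 0,"ty": 0,"tz": 0,"ax": 0,"ay": 0,"az": 0},
])

```text
time: 2.1
tool_pos: [496.1, -297.7, 121.7]
tcp_rot: [-180.0, -0.1, 84.6]
ft_force: [-0.9, -0.6, 0.0]
finger_gap: 49.9
```

Run:
```python
from h import *
go([499.3,-280.6,60],84.4)
```

```text
t 2.10 tcp [ 496.1 -297.7  121.7] [-1.7999e+02 -6.0000e-02  8.4560e+01] F [-0.9 -0.6  0. ] gap 49.9
 turn [-0.01 -0.06  0.16]  shift before turn(cm) [1.724  0.1601 6.174 ]  after turn [1.73  0.154 6.172]
```

step_arm([
  {"grip": 5,"tx": 1,"ty": 0.15,"tz": 1.5,"ax": 0,"ay": 0,"az": 0},
  {"grip": 5,"tx": 0.7,"ty": 0,"tz": 2.5,"ax": 0,"ay": 0,"az": 0},
  {"grip": 5,"tx": 0,"ty": 0,"tz": 2.5,"ax": 0,"ay": 0,"az": 0},
  {"grip": 5,"tx": 0,"ty": 0,"tz": 2.5,"ax": 0,"ay": 0,"az": 0},
  {"grip": 5,"tx": 0,"ty": 0,"tz": 1.5,"ax": 0,"ay": 0,"az": 0},
  {"grip": 5,"tx": 0,"ty": 0,"tz": 0.5,"ax": 0,"ay": 0,"az": 0},
  {"grip": 5,"tx": 0,"ty": 0,"tz": 0,"ax": 0,"ay": 0,"az": 0},
])

```text
time: 2.68
tool_pos: [495.3, -283.1, 10.3]
tcp_rot: [-179.8, -0.1, 84.3]
ft_force: [-0.5, -0.1, -0.7]
finger_gap: 49.9
```

Run:
```python
from h import *
go([499.3,-280.6,3.5],84.4)
t=snapshot("top");save(t,"t1.png",(330,200,490,320),5)
```

```text
t 2.68 tcp [ 495.3 -283.1   10.3] [-1.7979e+02 -9.0000e-02  8.4310e+01] F [-0.5 -0.1 -0.7] gap 49.9
 turn [-0.21 -0.09 -0.09]  shift before turn(cm) [0.2884 0.3714 0.6756]  after turn [0.289 0.369 0.676]
```

View pics/t1.png

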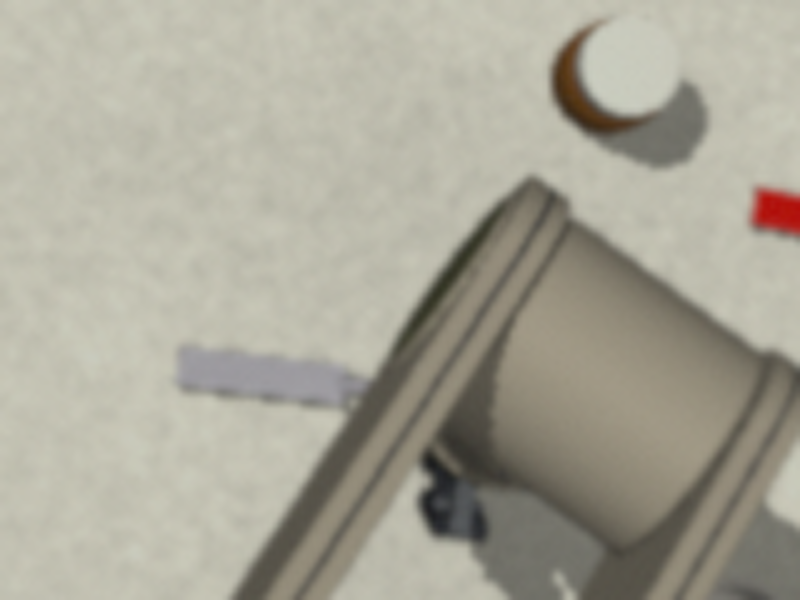

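The blade is still in view at crop (180–360, 370), so the knife hasn't been disturbed. I'll correct by about 3 mm and close.

step_arm([
  {"grip": 5,"tx": 0.25,"ty": 0.35,"tz": 0.3,"ax": 0,"ay": 0,"az": 0},
  {"grip": 5,"tx": 0,"ty": 0,"tz": 0.3,"ax": 0,"ay": 0,"az": 0},
  {"grip": 5,"tx": 0,"ty": 0,"tz": 0,"ax": 0,"ay": 0,"az": 0},
  {"grip": 5,"tx": 0,"ty": 0,"tz": 0,"ax": 0,"ay": 0,"az": 0},
])

```text
time: 3.07
tool_pos: [501.6, -281.4, 6.8]
tcp_rot: [180.0, 0.0, 84.4]
ft_force: [-0.1, -0.0, -0.2]
finger_gap: 49.7
```

step_arm([
  {"grip": 1,"tx": 0,"ty": 0,"tz": 0,"ax": 0,"ay": 0,"az": 0},
  {"grip": 1,"tx": 0,"ty": 0,"tz": 0,"ax": 0,"ay": 0,"az": 0},
  {"grip": 1,"tx": 0,"ty": 0,"tz": 0,"ax": 0,"ay": 0,"az": 0},
  {"grip": 1,"tx": 0,"ty": 0,"tz": 0,"ax": 0,"ay": 0,"az": 0},
  {"grip": 1,"tx": 0,"ty": 0,"tz": 0,"ax": 0,"ay": 0,"az": 0},
  {"grip": 1,"tx": 0,"ty": 0,"tz": 0,"ax": 0,"ay": 0,"az": 0},
], newtons=80)

```text
time: 3.57
tool_pos: [501.2, -281.1, 6.2]
tcp_rot: [-180.0, 0.0, 84.4]
ft_force: [-1.1, 1.3, 0.3]
finger_gap: 10.6
```

Gap is 10.6 mm where the handle is 16 mm wide, so something is off. I'll look before moving.

Run:
```python
from h import *
go([499.3,-280.6,3.5],84.4)
t=snapshot("side");save(t,"s2.png",(220,220,380,380),3.7)
t=snapshot("top");save(t,"t2.png",(350,220,470,310),5)
```

```text
t 3.57 tcp [ 501.2 -281.1    6.2] [-180.      0.     84.37] F [-1.1  1.3  0.3] gap 10.6
 turn [-0.    0.   -0.03]  shift before turn(cm) [ 0.0349 -0.1952  0.2703]  after turn [ 0.035 -0.195  0.27 ]
```

View pics/s2.png

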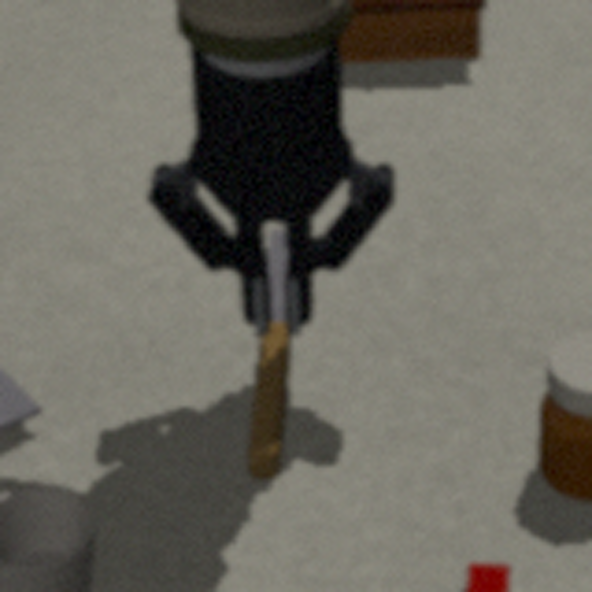

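View pics/t2.png

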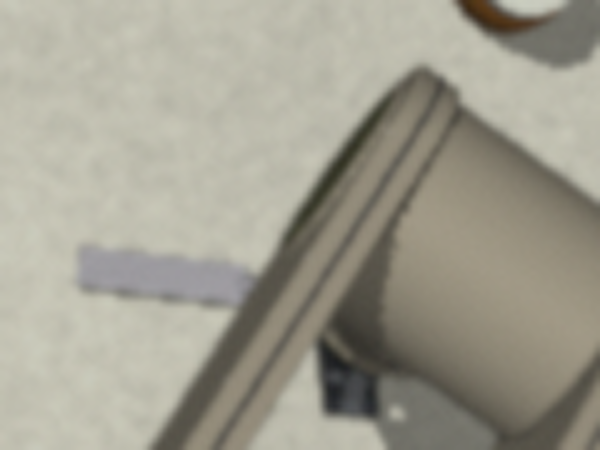

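Run:
```python
from h import *
print(proj("side",[[501.2,-281,6],[501.2,-281,20],[501.7,-256,20],[501.7,-256,0],[503,-240,10],[511,-156,10],[491,-365,20],[491,-365,0]]).round(1))
si=cv2.imread("pics/side0.png")[:,:,::-1]
c=np.hstack([cv2.resize(si[265:365,265:325],None,fx=5.5,fy=5.5),cv2.resize(np.ascontiguousarray(snapshot("side")[265:365,265:325]),None,fx=5.5,fy=5.5)]);save(c,"cmp.png")
```

```text
[[295.  318.4]
 [294.8 312.9]
 [294.6 305.3]
 [294.9 313.1]
 [295.1 304.5]
 [297.3 281.2]
 [290.9 340.9]
 [291.4 349.1]]
```

View pics/cmp.png

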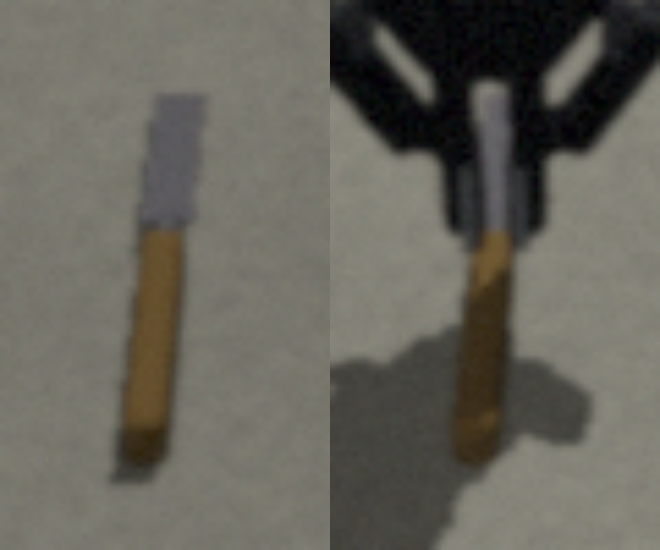

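Side view: fingertips at about (294,309), next to the handle's blade end and not at y=-281 (expected row 318). So the closure is around the thin neck, or the tips aren't where I took them to be. I'll open and look more carefully.

step_arm([
  {"grip": 4,"tx": 0,"ty": 0,"tz": 0,"ax": 0,"ay": 0,"az": 0},
  {"grip": 4,"tx": 0,"ty": 0,"tz": 0,"ax": 0,"ay": 0,"az": 0},
  {"grip": 4,"tx": 0,"ty": 0,"tz": 0,"ax": 0,"ay": 0,"az": 0},
  {"grip": 4,"tx": 0,"ty": 0,"tz": 0,"ax": 0,"ay": 0,"az": 0},
])

```text
time: 4.05
tool_pos: [501.2, -281.1, 6.2]
tcp_rot: [-180.0, -0.0, 84.4]
ft_force: [-0.1, -0.8, -1.0]
finger_gap: 40.2
```

Run:
```python
from h import *
go([499.3,-280.6,3.5],84.4)
s=sense();print(s["joint_pos"].round(3))
print(proj("side",[[499.3,-281,6],[499.3,-281,25],[499.3,-281,79]]).round(1))
t=snapshot("side");save(t,"s3.png",(240,230,360,360),4.6)
```

```text
t 4.05 tcp [ 501.2 -281.1    6.2] [-180.     -0.     84.37] F [-0.1 -0.8 -1. ] gap 40.2
 turn [-0.   -0.   -0.03]  shift before turn(cm) [ 0.0341 -0.1935  0.2686]  after turn [ 0.034 -0.193  0.269]
[-3.4400e+01  1.3941e+01  9.9450e+01 -1.0000e-03  6.6611e+01 -2.8771e+01]
[[294.1 318.5]
 [293.7 311. ]
 [292.6 289. ]]
```

View pics/s3.png

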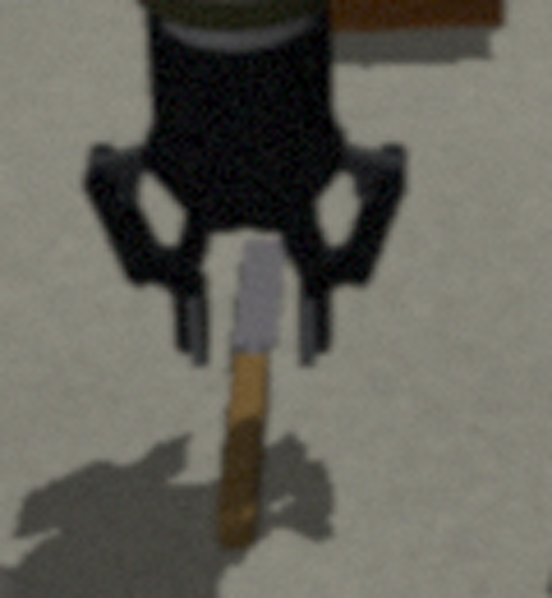

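The shadow of the tips starts at about row 326, well below the tips at row 309. That puts the tips at roughly z≈30 with y right, so they are above the handle and not at the neck. I'll creep down, watching the force.

step_arm([
  {"grip": 4,"tx": 0,"ty": -0.15,"tz": 0.25,"ax": 0,"ay": 0,"az": 0},
  {"grip": 4,"tx": 0,"ty": 0,"tz": 0.2,"ax": 0,"ay": 0,"az": 0},
  {"grip": 4,"tx": 0,"ty": 0,"tz": 0,"ax": 0,"ay": 0,"az": 0},
  {"grip": 4,"tx": 0,"ty": 0,"tz": 0,"ax": 0,"ay": 0,"az": 0},
])

```text
time: 4.43
tool_pos: [499.4, -280.8, 1.3]
tcp_rot: [-180.0, -0.0, 84.4]
ft_force: [-0.3, 0.3, -0.2]
finger_gap: 39.9
```

Run:
```python
from h import *
go([499.3,-280.6,3.5],84.4)
t=snapshot("side");save(t,"s4.png",(240,230,360,360),4.6)
```

```text
t 4.43 tcp [ 499.4 -280.8    1.3] [-1.7997e+02 -2.0000e-02  8.4360e+01] F [-0.3  0.3 -0.2] gap 39.9
 turn [-0.03 -0.02 -0.04]  shift before turn(cm) [ 0.0199 -0.014  -0.2192]  after turn [ 0.02  -0.014 -0.219]
```

View pics/s4.png

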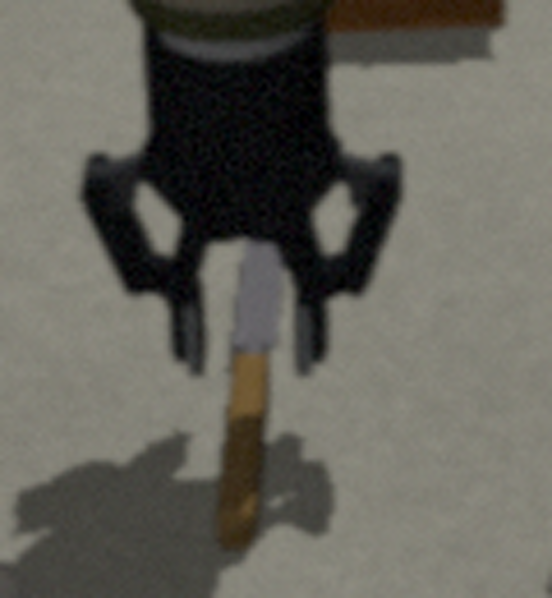

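step_arm([
  {"grip": 4,"tx": 0,"ty": 0,"tz": 0.1,"ax": 0,"ay": 0,"az": 0},
  {"grip": 4,"tx": 0,"ty": 0,"tz": 0.1,"ax": 0,"ay": 0,"az": 0},
  {"grip": 4,"tx": 0,"ty": 0,"tz": 0,"ax": 0,"ay": 0,"az": 0},
])

```text
time: 4.73
tool_pos: [499.6, -280.9, -0.5]
tcp_rot: [-180.0, -0.0, 84.4]
ft_force: [0.4, 0.2, -0.4]
finger_gap: 40.3
```

step_arm([
  {"grip": 4,"tx": 0,"ty": 0,"tz": 0.1,"ax": 0,"ay": 0,"az": 0},
  {"grip": 4,"tx": 0,"ty": 0,"tz": 0.1,"ax": 0,"ay": 0,"az": 0},
  {"grip": 4,"tx": 0,"ty": 0,"tz": 0,"ax": 0,"ay": 0,"az": 0},
])

```text
time: 4.98
tool_pos: [499.6, -280.9, -2.6]
tcp_rot: [-180.0, -0.0, 84.4]
ft_force: [-0.1, -0.1, -0.7]
finger_gap: 40.0
```

No contact below a reported z of 0, so the real fingertips sit clearly higher than the reported TCP. I'll continue and re-measure.

step_arm([
  {"grip": 4,"tx": 0,"ty": 0,"tz": 0.2,"ax": 0,"ay": 0,"az": 0},
  {"grip": 4,"tx": 0,"ty": 0,"tz": 0.2,"ax": 0,"ay": 0,"az": 0},
  {"grip": 4,"tx": 0,"ty": 0,"tz": 0.2,"ax": 0,"ay": 0,"az": 0},
  {"grip": 4,"tx": 0,"ty": 0,"tz": 0.2,"ax": 0,"ay": 0,"az": 0},
  {"grip": 4,"tx": 0,"ty": 0,"tz": 0,"ax": 0,"ay": 0,"az": 0},
])

```text
time: 5.4
tool_pos: [499.3, -280.7, -11.0]
tcp_rot: [-180.0, -0.0, 84.4]
ft_force: [0.9, -0.2, -1.1]
finger_gap: 39.9
```

Run:
```python
from h import *
go([499.3,-280.6,3.5],84.4)
t=snapshot("side");save(t,"s5.png",(240,230,360,360),4.6)
```

```text
t 5.40 tcp [ 499.3 -280.7  -11. ] [-1.7995e+02 -3.0000e-02  8.4370e+01] F [ 0.9 -0.2 -1.1] gap 39.9
 turn [-0.05 -0.03 -0.03]  shift before turn(cm) [ 0.0096 -0.0034 -1.4502]  after turn [ 0.009 -0.002 -1.45 ]
```

View pics/s5.png

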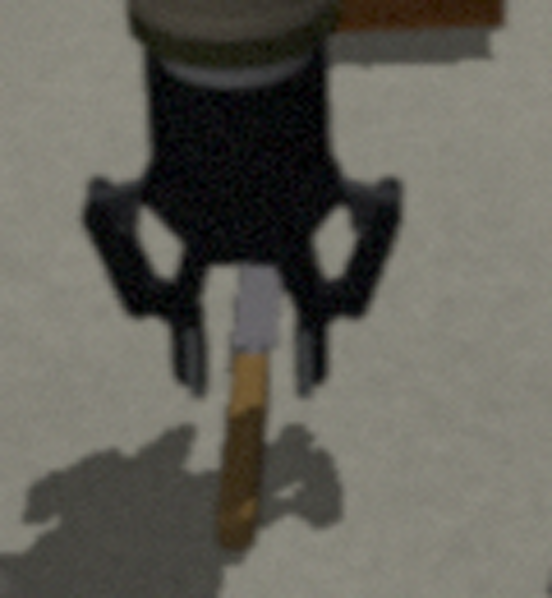

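Tips at crop row 395, shadow start at 428, converging at 2.4 px/mm: about 13 mm still to go. I'll narrow the jaws to 26 mm (this swings the tips forward), go 4 mm down, and check.

step_arm([
  {"grip": 2.6,"tx": 0,"ty": 0,"tz": 0.2,"ax": 0,"ay": 0,"az": 0},
  {"grip": 2.6,"tx": 0,"ty": 0,"tz": 0.2,"ax": 0,"ay": 0,"az": 0},
  {"grip": 2.6,"tx": 0,"ty": 0,"tz": 0,"ax": 0,"ay": 0,"az": 0},
  {"grip": 2.6,"tx": 0,"ty": 0,"tz": 0,"ax": 0,"ay": 0,"az": 0},
])

```text
time: 5.78
tool_pos: [499.5, -280.9, -14.5]
tcp_rot: [-180.0, -0.0, 84.4]
ft_force: [1.5, 0.2, -0.5]
finger_gap: 26.1
```

Run:
```python
from h import *
go([499.3,-280.6,3.5],84.4)
t=snapshot("side");save(t,"s6.png",(240,230,360,360),4.6)
```

```text
t 5.78 tcp [ 499.5 -280.9  -14.5] [-1.7998e+02 -1.0000e-02  8.4370e+01] F [ 1.5  0.2 -0.5] gap 26.1
 turn [-0.02 -0.01 -0.03]  shift before turn(cm) [ 0.0243 -0.0279 -1.8039]  after turn [ 0.024 -0.027 -1.804]
```

View pics/s6.png

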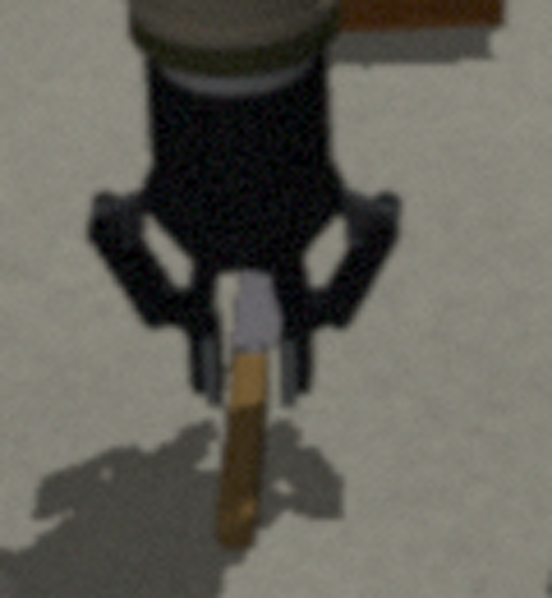

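Tips now about 7 mm above the bench. 3 mm further down, then close.

step_arm([
  {"grip": 2.6,"tx": 0,"ty": 0,"tz": 0.15,"ax": 0,"ay": 0,"az": 0},
  {"grip": 2.6,"tx": 0,"ty": 0,"tz": 0.15,"ax": 0,"ay": 0,"az": 0},
  {"grip": 2.6,"tx": 0,"ty": 0,"tz": 0,"ax": 0,"ay": 0,"az": 0},
])

```text
time: 6.08
tool_pos: [499.5, -280.9, -17.7]
tcp_rot: [-180.0, -0.0, 84.4]
ft_force: [0.7, 0.1, -0.6]
finger_gap: 26.0
```

step_arm([
  {"grip": 1,"tx": 0,"ty": 0,"tz": 0,"ax": 0,"ay": 0,"az": 0},
  {"grip": 1,"tx": 0,"ty": 0,"tz": 0,"ax": 0,"ay": 0,"az": 0},
  {"grip": 1,"tx": 0,"ty": 0,"tz": 0,"ax": 0,"ay": 0,"az": 0},
  {"grip": 1,"tx": 0,"ty": 0,"tz": 0,"ax": 0,"ay": 0,"az": 0},
  {"grip": 1,"tx": 0,"ty": 0,"tz": 0,"ax": 0,"ay": 0,"az": 0},
], newtons=90)

```text
time: 6.5
tool_pos: [499.9, -281.1, -17.1]
tcp_rot: [180.0, 0.0, 84.4]
ft_force: [-1.2, 0.4, 1.1]
finger_gap: 12.6
```

step_arm([
  {"grip": 1,"tx": 0,"ty": 0,"tz": 0,"ax": 0,"ay": 0,"az": 0},
  {"grip": 1,"tx": 0,"ty": 0,"tz": 0,"ax": 0,"ay": 0,"az": 0},
  {"grip": 1,"tx": 0,"ty": 0,"tz": 0,"ax": 0,"ay": 0,"az": 0},
])

```text
time: 6.75
tool_pos: [499.9, -281.1, -17.1]
tcp_rot: [180.0, 0.0, 84.4]
ft_force: [0.3, -0.0, 2.6]
finger_gap: 13.1
```

Run:
```python
from h import *
go([499.3,-280.6,3.5],84.4)
t=snapshot("side");save(t,"s7.png",(240,230,360,360),4.6)
```

```text
t 6.75 tcp [ 499.9 -281.1  -17.1] [1.7998e+02 1.0000e-02 8.4370e+01] F [ 0.3 -0.   2.6] gap 13.1
 turn [ 0.02  0.01 -0.03]  shift before turn(cm) [ 0.0421 -0.0636 -2.0616]  after turn [ 0.042 -0.064 -2.062]
```

View pics/s7.png

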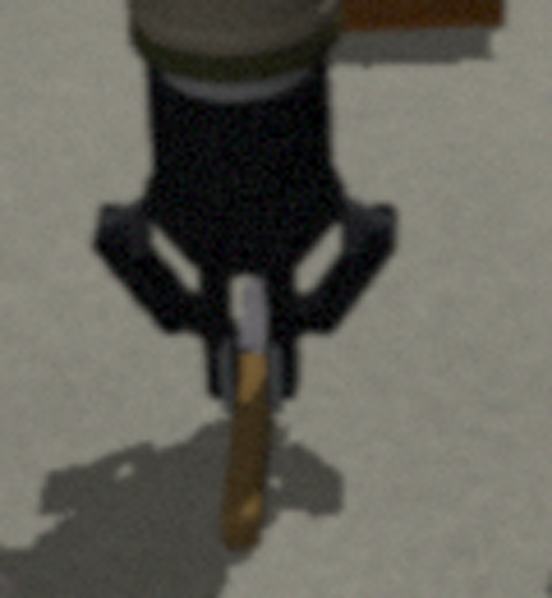

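Fingers straddle the handle at crop (250,380) and the gap holds at 13 mm while commanded 10, so the knife is gripped. I'll lift and check.

step_arm([
  {"grip": 1,"tx": 0,"ty": 0,"tz": -0.5,"ax": 0,"ay": 0,"az": 0},
  {"grip": 1,"tx": 0,"ty": 0,"tz": -1,"ax": 0,"ay": 0,"az": 0},
  {"grip": 1,"tx": 0,"ty": 0,"tz": -1.5,"ax": 0,"ay": 0,"az": -1.5},
  {"grip": 1,"tx": 0,"ty": 0,"tz": -1.5,"ax": 0,"ay": 0,"az": -1.5},
  {"grip": 1,"tx": 0,"ty": 0,"tz": -1,"ax": 0,"ay": 0,"az": -1.6},
  {"grip": 1,"tx": 0,"ty": 0,"tz": -0.5,"ax": 0,"ay": 0,"az": 0},
  {"grip": 1,"tx": 0,"ty": 0,"tz": 0,"ax": 0,"ay": 0,"az": 0},
])

```text
time: 7.38
tool_pos: [500.8, -281.7, 44.8]
tcp_rot: [179.9, 0.1, 88.9]
ft_force: [0.2, 0.1, -0.0]
finger_gap: 12.8
```

Run:
```python
from h import *
go([567.3,-110.5,42],89)
t=snapshot("side");T=snapshot("top")
a=np.ascontiguousarray(t[200:360,230:380]);b=np.ascontiguousarray(T[230:310,330:480])
save(np.vstack([a,b]),"s8.png",None,2.4)
s=sense();p=s["tool_pos"];y=np.radians(s["tcp_rot"][2]);u=np.array([np.cos(y),np.sin(y),0])
tip=p+125.5*u+[0,0,27.1];print(tip,proj("top",[tip])-[330,230],proj("side",[tip])-[230,200])
```

```text
t 7.38 tcp [ 500.8 -281.7   44.8] [1.7986e+02 9.0000e-02 8.8920e+01] F [ 0.2  0.1 -0. ] gap 12.8
 turn [ 0.14  0.09 -0.08]  shift before turn(cm) [17.2436  6.3275  0.2627]  after turn [17.235  6.351  0.275]
[ 501.9615774 -155.4317878   69.7107134] [[36.2624167  46.15412739]] [[62.11611654 58.47806666]]
```

View pics/s8.png

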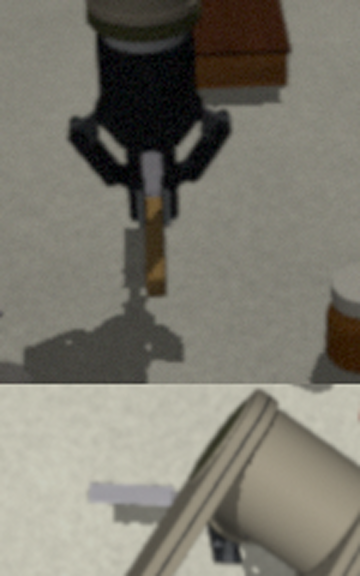

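Knife lifted, with its shadow clear of it; tip seen at about (367,275) in the top view. Moving to in front of the lip.

step_arm([
  {"grip": 1,"tx": 1,"ty": 0.5,"tz": 0,"ax": 0,"ay": 0,"az": 0},
  {"grip": 1,"tx": 2.5,"ty": 1,"tz": 0,"ax": 0,"ay": 0,"az": 0},
  {"grip": 1,"tx": 3,"ty": 1.2,"tz": 0,"ax": 0,"ay": 0,"az": 0},
  {"grip": 1,"tx": 3,"ty": 1.2,"tz": 0,"ax": 0,"ay": 0,"az": 0},
  {"grip": 1,"tx": 3,"ty": 1.2,"tz": 0,"ax": 0,"ay": 0,"az": 0},
  {"grip": 1,"tx": 2,"ty": 0.7,"tz": 0,"ax": 0,"ay": 0,"az": 0},
  {"grip": 1,"tx": 1,"ty": 0.4,"tz": 0,"ax": 0,"ay": 0,"az": 0},
  {"grip": 1,"tx": 0,"ty": 0,"tz": 0,"ax": 0,"ay": 0,"az": 0},
])

```text
time: 8.15
tool_pos: [564.6, -124.2, 41.8]
tcp_rot: [-179.9, -0.1, 89.1]
ft_force: [-0.5, -0.4, -1.2]
finger_gap: 12.9
```

Run:
```python
from h import *
go([567.3,-110.5,12],89)
t=snapshot("side");T=snapshot("top")
a=np.ascontiguousarray(t[170:310,250:400]);b=np.ascontiguousarray(T[195:295,230:380])
save(np.vstack([a,b]),"s9.png",None,2.5)
s=sense();p=s["tool_pos"];y=np.radians(s["tcp_rot"][2]);u=np.array([np.cos(y),np.sin(y),0])
tip=p+125.5*u+[0,0,27.1];print(tip,proj("top",[tip])-[230,195],proj("side",[tip])-[250,170])
```

```text
t 8.15 tcp [ 564.6 -124.2   41.8] [-1.7992e+02 -6.0000e-02  8.9130e+01] F [-0.5 -0.4 -1.2] gap 12.9
 turn [-0.08 -0.06  0.13]  shift before turn(cm) [1.3744 0.2515 2.9779]  after turn [1.378 0.245 2.977]
[566.14399509  -1.49351674  69.09802723] [[72.9486523  53.51592167]] [[66.84582243 52.82403814]]
```

View pics/s9.png

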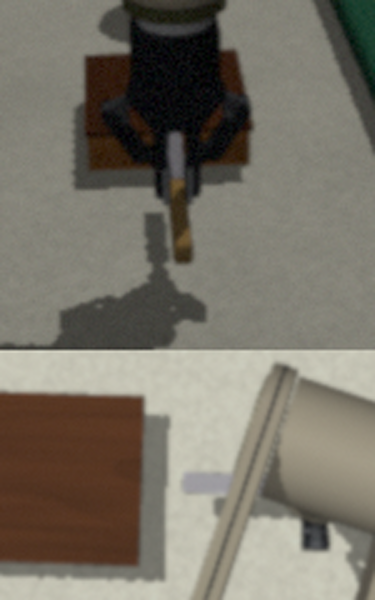

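Tip at top px (303,248), predicted (303,248.5): they agree. I'll lower to blade height 39 mm, then go forward under the lip.

step_arm([
  {"grip": 1,"tx": 0,"ty": 0.1,"tz": 0.6,"ax": 0,"ay": 0,"az": 0},
  {"grip": 1,"tx": 0,"ty": 0.1,"tz": 1,"ax": 0,"ay": 0,"az": 0},
  {"grip": 1,"tx": 0,"ty": 0,"tz": 1,"ax": 0,"ay": 0,"az": 0},
  {"grip": 1,"tx": 0,"ty": 0,"tz": 0.4,"ax": 0,"ay": 0,"az": 0},
  {"grip": 1,"tx": 0,"ty": 0,"tz": 0,"ax": 0,"ay": 0,"az": 0},
  {"grip": 1,"tx": 0,"ty": 0,"tz": 0,"ax": 0,"ay": 0,"az": 0},
])

```text
time: 8.75
tool_pos: [565.7, -127.3, 11.8]
tcp_rot: [-179.9, -0.0, 88.9]
ft_force: [-0.3, 0.2, -0.1]
finger_gap: 13.1
```

step_arm([
  {"grip": 1,"tx": 0.8,"ty": 0,"tz": 0,"ax": 0,"ay": 0,"az": 0},
  {"grip": 1,"tx": 1,"ty": 0,"tz": 0,"ax": 0,"ay": 0,"az": 0},
  {"grip": 1,"tx": 0.8,"ty": 0,"tz": 0,"ax": 0,"ay": 0,"az": 0},
  {"grip": 1,"tx": 0.4,"ty": 0,"tz": 0,"ax": 0,"ay": 0,"az": 0},
  {"grip": 1,"tx": 0,"ty": 0,"tz": 0,"ax": 0,"ay": 0,"az": 0},
  {"grip": 1,"tx": 0,"ty": 0,"tz": 0,"ax": 0,"ay": 0,"az": 0},
])

```text
time: 9.25
tool_pos: [567.2, -96.6, 12.9]
tcp_rot: [180.0, 0.0, 89.0]
ft_force: [-0.8, 0.3, -0.3]
finger_gap: 12.9
```

Run:
```python
from h import *
go([567.3,-74.5,12],89)
t=snapshot("side");T=snapshot("top")
a=np.ascontiguousarray(t[170:310,250:400]);b=np.ascontiguousarray(T[195:295,230:380])
save(np.vstack([a,b]),"s10.png",None,2.5)
s=sense();p=s["tool_pos"];y=np.radians(s["tcp_rot"][2]);u=np.array([np.cos(y),np.sin(y),0])
tip=p+125.5*u+[0,0,27.1];print(tip,proj("top",[tip])-[230,195],proj("side",[tip])-[250,170])
```

```text
t 9.25 tcp [567.2 -96.6  12.9] [1.7998e+02 1.0000e-02 8.9040e+01] F [-0.8  0.3 -0.3] gap 12.9
 turn [0.02 0.01 0.04]  shift before turn(cm) [ 2.212  -0.0299  0.0942]  after turn [ 2.212 -0.031  0.095]
[569.3778753   28.27425169  39.95199053] [[61.38347308 52.73597943]] [[67.53489673 57.2888803 ]]
```

View pics/s10.png

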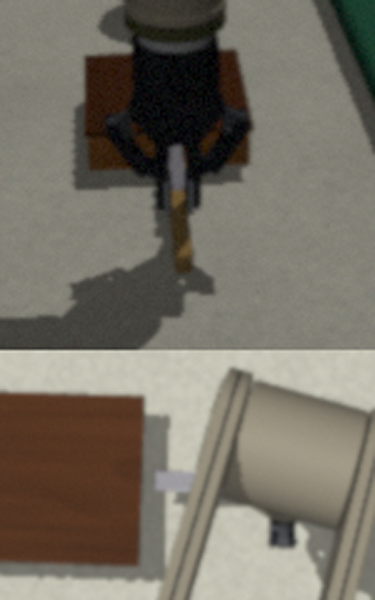

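Tip at crop px x=155 is still about 12 mm short of the lip edge (144). Insert 22 mm.

step_arm([
  {"grip": 1,"tx": 0.6,"ty": 0,"tz": 0,"ax": 0,"ay": 0,"az": 0},
  {"grip": 1,"tx": 0.8,"ty": 0,"tz": 0,"ax": 0,"ay": 0,"az": 0},
  {"grip": 1,"tx": 0.5,"ty": 0,"tz": 0,"ax": 0,"ay": 0,"az": 0},
  {"grip": 1,"tx": 0.3,"ty": 0,"tz": 0,"ax": 0,"ay": 0,"az": 0},
  {"grip": 1,"tx": 0,"ty": 0,"tz": 0,"ax": 0,"ay": 0,"az": 0},
  {"grip": 1,"tx": 0,"ty": 0,"tz": 0,"ax": 0,"ay": 0,"az": 0},
])

```text
time: 9.85
tool_pos: [567.4, -74.9, 12.7]
tcp_rot: [-180.0, 0.0, 89.0]
ft_force: [-1.1, -0.9, -0.4]
finger_gap: 13.0
```

step_arm([
  {"grip": 1,"tx": 0,"ty": 0,"tz": -0.3,"ax": 0,"ay": 0,"az": 0},
  {"grip": 1,"tx": 0,"ty": 0,"tz": -0.4,"ax": 0,"ay": 0,"az": 0},
  {"grip": 1,"tx": 0,"ty": 0,"tz": -0.5,"ax": 0,"ay": 0,"az": 0},
  {"grip": 1,"tx": 0,"ty": 0,"tz": -0.5,"ax": 0,"ay": 0,"az": 0},
  {"grip": 1,"tx": 0,"ty": 0,"tz": -0.5,"ax": 0,"ay": 0,"az": 0},
  {"grip": 1,"tx": 0,"ty": 0,"tz": 0,"ax": 0,"ay": 0,"az": 0},
])

```text
time: 10.35
tool_pos: [568.4, -75.5, 36.4]
tcp_rot: [179.9, 0.0, 89.0]
ft_force: [-0.6, -0.3, -1.9]
finger_gap: 12.9
```

Run:
```python
from h import *
go([567.3,-74.5,12],89)
t=snapshot("side");T=snapshot("top")
a=np.ascontiguousarray(t[170:310,250:400]);b=np.ascontiguousarray(T[195:295,190:340])
save(np.vstack([a,b]),"s11.png",None,2.5)
```

```text
t 10.35 tcp [568.4 -75.5  36.4] [1.7988e+02 3.0000e-02 8.8970e+01] F [-0.6 -0.3 -1.9] gap 12.9
 turn [ 0.12  0.03 -0.03]  shift before turn(cm) [ 0.1023 -0.1171  2.4355]  after turn [ 0.101 -0.112  2.436]
```

View pics/s11.png

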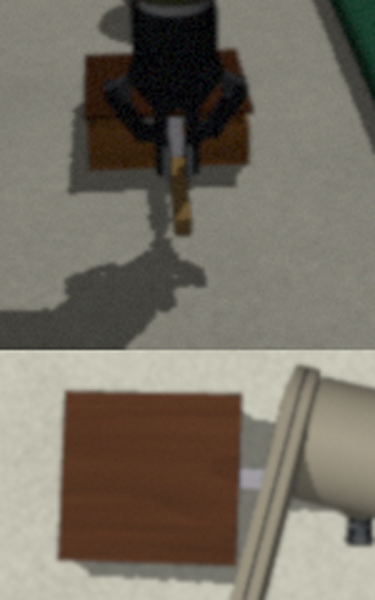

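The lid is up about 6°: in the side view there's a gap under its front edge, and Fz is −1.9. Now I follow the lip's arc.

step_arm([
  {"grip": 1,"tx": 0.3,"ty": 0,"tz": -0.8,"ax": 0,"ay": 0,"az": 0},
  {"grip": 1,"tx": 0.4,"ty": 0,"tz": -1.4,"ax": 0,"ay": 0,"az": 0},
  {"grip": 1,"tx": 0.5,"ty": 0,"tz": -1.4,"ax": 0,"ay": 0,"az": 0},
  {"grip": 1,"tx": 0.5,"ty": 0,"tz": -1.4,"ax": 0,"ay": 0,"az": 0},
  {"grip": 1,"tx": 0.7,"ty": 0,"tz": -1.3,"ax": 0,"ay": 0,"az": 0},
  {"grip": 1,"tx": 0.7,"ty": 0,"tz": -1.2,"ax": 0,"ay": 0,"az": 0},
  {"grip": 1,"tx": 0,"ty": 0,"tz": 0,"ax": 0,"ay": 0,"az": 0},
])

```text
time: 11.03
tool_pos: [569.9, -43.0, 113.1]
tcp_rot: [179.7, 0.0, 89.0]
ft_force: [0.4, -0.1, -0.2]
finger_gap: 13.1
```

Run:
```python
from h import *
go([568,-43.7,111.1],89)
t=snapshot("side");T=snapshot("top")
a=np.ascontiguousarray(t[130:290,250:400]);b=np.ascontiguousarray(T[185:275,190:340])
save(np.vstack([a,b]),"s12.png",None,2.4)
```

```text
t 11.03 tcp [569.9 -43.  113.1] [179.74   0.    89.02] F [ 0.4 -0.1 -0.2] gap 13.1
 turn [0.26 0.   0.02]  shift before turn(cm) [-0.0696 -0.187   0.2041]  after turn [-0.07  -0.186  0.205]
```

View pics/s12.png

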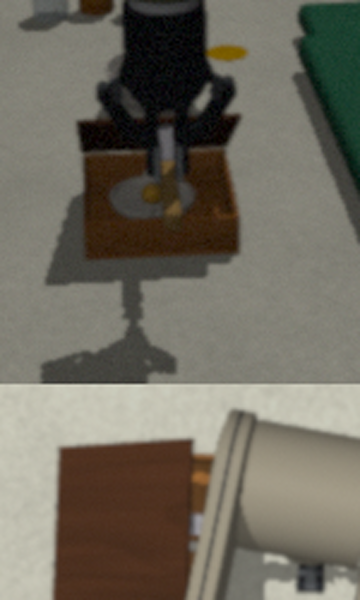

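The lid is swinging up, and the dish and ball are now visible in the side view at about (313,211). Continuing.

step_arm([
  {"grip": 1,"tx": 0.8,"ty": 0,"tz": -1.1,"ax": 0,"ay": 0,"az": 0},
  {"grip": 1,"tx": 0.9,"ty": -0.1,"tz": -1.1,"ax": 0,"ay": 0,"az": 0},
  {"grip": 1,"tx": 1.1,"ty": -0.1,"tz": -0.9,"ax": 0,"ay": 0,"az": 0},
  {"grip": 1,"tx": 1.1,"ty": 0,"tz": -0.9,"ax": 0,"ay": 0,"az": 0},
  {"grip": 1,"tx": 1.2,"ty": 0,"tz": -0.7,"ax": 0,"ay": 0,"az": 0},
  {"grip": 1,"tx": 1.3,"ty": 0,"tz": -0.6,"ax": 0,"ay": 0,"az": 0},
  {"grip": 1,"tx": 0,"ty": 0,"tz": 0,"ax": 0,"ay": 0,"az": 0},
])

```text
time: 11.72
tool_pos: [568.2, 22.8, 164.8]
tcp_rot: [179.8, -0.1, 89.1]
ft_force: [0.3, -0.4, -0.8]
finger_gap: 12.9
```

Run:
```python
from h import *
go([568,22.1,166.3],89)
t=snapshot("side");T=snapshot("top")
a=np.ascontiguousarray(t[110:270,250:400]);b=np.ascontiguousarray(T[185:275,190:340])
save(np.vstack([a,b]),"s13.png",None,2.4)
```

```text
t 11.72 tcp [568.2  22.8 164.8] [ 1.7983e+02 -6.0000e-02  8.9100e+01] F [ 0.3 -0.4 -0.8] gap 12.9
 turn [ 0.17 -0.06  0.1 ]  shift before turn(cm) [-0.0734 -0.0154 -0.1456]  after turn [-0.074 -0.016 -0.145]
```

View pics/s13.png

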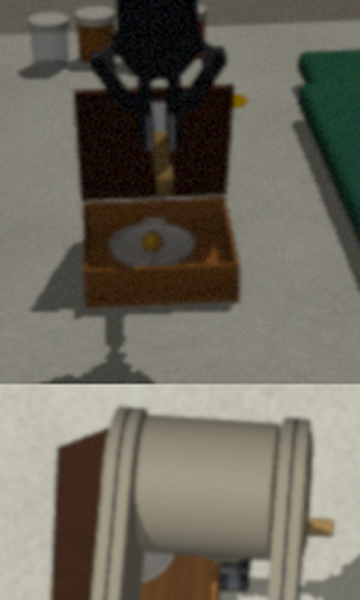

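The lid is near upright and the dish with ball is centred in the box. Push on to the stop.

step_arm([
  {"grip": 1,"tx": 1.3,"ty": 0,"tz": -0.5,"ax": 0,"ay": 0,"az": 0},
  {"grip": 1,"tx": 1.4,"ty": 0,"tz": -0.4,"ax": 0,"ay": 0,"az": 0},
  {"grip": 1,"tx": 1.4,"ty": 0,"tz": -0.2,"ax": 0,"ay": 0,"az": 0},
  {"grip": 1,"tx": 1.4,"ty": 0,"tz": 0,"ax": 0,"ay": 0,"az": 0},
  {"grip": 1,"tx": 1.4,"ty": 0,"tz": 0,"ax": 0,"ay": 0,"az": 0},
  {"grip": 1,"tx": 1,"ty": 0,"tz": 0,"ax": 0,"ay": 0,"az": 0},
  {"grip": 1,"tx": 0.7,"ty": 0,"tz": 0,"ax": 0,"ay": 0,"az": 0},
  {"grip": 1,"tx": 0,"ty": 0,"tz": 0,"ax": 0,"ay": 0,"az": 0},
])

```text
time: 12.48
tool_pos: [568.4, 107.7, 173.4]
tcp_rot: [-180.0, -0.0, 89.1]
ft_force: [-0.9, -0.5, -0.9]
finger_gap: 12.8
```

step_arm([
  {"grip": 1,"tx": 0.4,"ty": 0,"tz": 0,"ax": 0,"ay": 0,"az": 0},
  {"grip": 1,"tx": 0.3,"ty": 0,"tz": 0,"ax": 0,"ay": 0,"az": 0},
  {"grip": 1,"tx": 0.2,"ty": 0,"tz": 0,"ax": 0,"ay": 0,"az": 0},
  {"grip": 1,"tx": 0,"ty": 0,"tz": 0,"ax": 0,"ay": 0,"az": 0},
])

```text
time: 12.82
tool_pos: [568.8, 114.9, 173.6]
tcp_rot: [-180.0, -0.0, 89.0]
ft_force: [-0.4, 0.5, -0.7]
finger_gap: 12.6
```

Run:
```python
from h import *
go([568,121,180],89)
t=snapshot("side");T=snapshot("top")
a=np.ascontiguousarray(t[110:270,250:400]);b=np.ascontiguousarray(T[185:275,150:300])
save(np.vstack([a,b]),"s14.png",None,2.4)
```

```text
t 12.82 tcp [568.8 114.9 173.6] [-179.99   -0.     88.95] F [-0.4  0.5 -0.7] gap 12.6
 turn [-0.01 -0.   -0.05]  shift before turn(cm) [ 0.6127 -0.0936 -0.6391]  after turn [ 0.613 -0.093 -0.639]
```

View pics/s14.png

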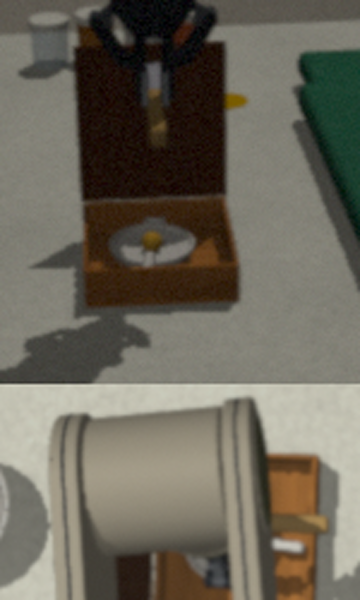

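step_arm([
  {"grip": 1,"tx": 0.2,"ty": 0,"tz": 0,"ax": 0,"ay": 0,"az": 0},
  {"grip": 1,"tx": 0.2,"ty": 0,"tz": 0,"ax": 0,"ay": 0,"az": 0},
  {"grip": 1,"tx": 0.1,"ty": 0,"tz": 0,"ax": 0,"ay": 0,"az": 0},
  {"grip": 1,"tx": 0,"ty": 0,"tz": 0,"ax": 0,"ay": 0,"az": 0},
])

```text
time: 13.25
tool_pos: [569.0, 120.0, 173.7]
tcp_rot: [180.0, -0.0, 89.0]
ft_force: [0.3, 0.6, -0.4]
finger_gap: 13.1
```

step_arm([
  {"grip": 1,"tx": 0.2,"ty": 0,"tz": 0,"ax": 0,"ay": 0,"az": 0},
  {"grip": 1,"tx": 0.1,"ty": 0,"tz": 0,"ax": 0,"ay": 0,"az": 0},
  {"grip": 1,"tx": 0,"ty": 0,"tz": 0,"ax": 0,"ay": 0,"az": 0},
])

```text
time: 13.5
tool_pos: [569.0, 122.5, 173.6]
tcp_rot: [-180.0, 0.1, 89.0]
ft_force: [0.4, -3.0, -1.0]
finger_gap: 13.0
```

Fy = −3 N with the tip at y≈248, which matches the 1.75 rad stop. I'll back off and carry the knife back.

step_arm([
  {"grip": 1,"tx": -0.7,"ty": 0,"tz": 0,"ax": 0,"ay": 0,"az": 0},
  {"grip": 1,"tx": -1.8,"ty": 0,"tz": 0,"ax": 0,"ay": 0,"az": 0},
  {"grip": 1,"tx": -3,"ty": 0,"tz": 0,"ax": 0,"ay": 0,"az": 0},
  {"grip": 1,"tx": -3.8,"ty": 0,"tz": 0,"ax": 0,"ay": 0,"az": 0},
  {"grip": 1,"tx": -3.8,"ty": -0.5,"tz": 0,"ax": 0,"ay": 0,"az": 0},
  {"grip": 1,"tx": -3.8,"ty": -0.7,"tz": 0,"ax": 0,"ay": 0,"az": 0},
  {"grip": 1,"tx": -3.8,"ty": -0.7,"tz": 0.5,"ax": 0,"ay": 0,"az": 0},
  {"grip": 1,"tx": -3.8,"ty": -0.8,"tz": 0.5,"ax": 0,"ay": 0,"az": 0},
])

```text
time: 14.17
tool_pos: [537.5, -123.5, 164.3]
tcp_rot: [179.9, -0.0, 89.0]
ft_force: [0.4, -0.2, -0.7]
finger_gap: 12.9
```

step_arm([
  {"grip": 1,"tx": -3.8,"ty": -0.8,"tz": 1,"ax": 0,"ay": 0,"az": 0},
  {"grip": 1,"tx": -3.5,"ty": -0.8,"tz": 1.5,"ax": 0,"ay": 0,"az": 0},
  {"grip": 1,"tx": -3.5,"ty": -0.8,"tz": 2,"ax": 0,"ay": 0,"az": 0},
  {"grip": 1,"tx": -3,"ty": -0.8,"tz": 2.5,"ax": 0,"ay": 0,"az": 0},
  {"grip": 1,"tx": -2,"ty": -0.5,"tz": 2.5,"ax": 0,"ay": 0,"az": 0},
  {"grip": 1,"tx": -0.8,"ty": 0,"tz": 1.5,"ax": 0,"ay": 0,"az": 0},
  {"grip": 1,"tx": 0,"ty": 0,"tz": 0.5,"ax": 0,"ay": 0,"az": 0},
  {"grip": 1,"tx": 0,"ty": 0,"tz": 0,"ax": 0,"ay": 0,"az": 0},
])

```text
time: 14.83
tool_pos: [496.2, -286.4, 46.9]
tcp_rot: [-179.9, -0.1, 88.9]
ft_force: [-0.7, 0.5, -0.3]
finger_gap: 12.9
```

Run:
```python
from h import *
go([500,-288,-16.5],89)
t=snapshot("side");T=snapshot("top")
save(t,"s15.png",(230,80,430,400),1.8)
save(T,"t15.png",(140,170,340,300),4)
cv2.imwrite("pics/rawtop15.png",T[:,:,::-1]);cv2.imwrite("pics/rawside15.png",t[:,:,::-1])
```

```text
t 14.83 tcp [ 496.2 -286.4   46.9] [-1.7986e+02 -1.4000e-01  8.8890e+01] F [-0.7  0.5 -0.3] gap 12.9
 turn [-0.14 -0.14 -0.11]  shift before turn(cm) [-0.1667  0.397   6.3414]  after turn [-0.152  0.381  6.343]
```

View pics/s15.png

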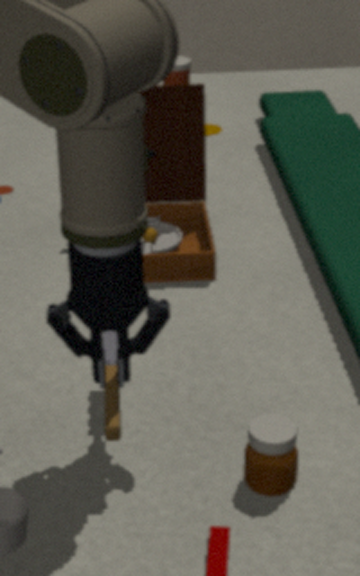

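View pics/t15.png

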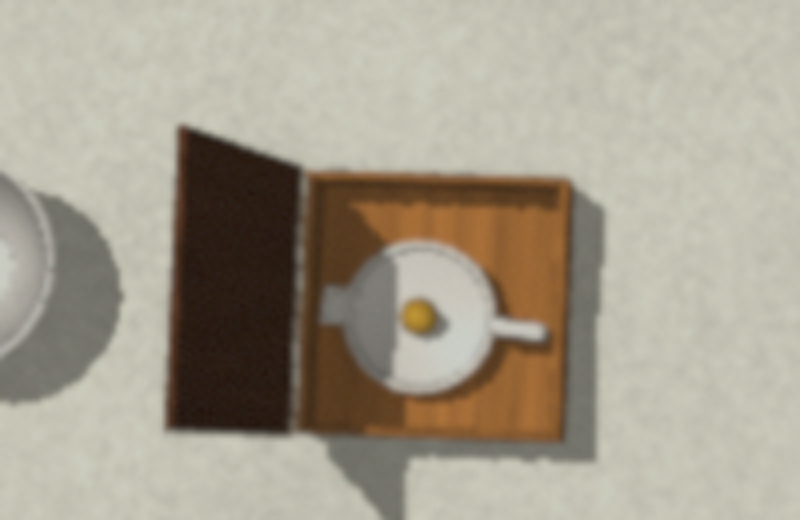

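The lid stays open past upright. Dish centre at top px ≈(245,249), ball on it, handle to the right at (277,252), spout at (223,246). Now to lay the knife down.

step_arm([
  {"grip": 1,"tx": 0,"ty": 0.2,"tz": 1,"ax": 0,"ay": 0,"az": 0},
  {"grip": 1,"tx": 0,"ty": 0.1,"tz": 1.6,"ax": 0,"ay": 0,"az": 0},
  {"grip": 1,"tx": 0,"ty": 0,"tz": 1.6,"ax": 0,"ay": 0,"az": 0},
  {"grip": 1,"tx": 0,"ty": 0,"tz": 1.0,"ax": 0,"ay": 0,"az": 0},
  {"grip": 1,"tx": 0,"ty": 0,"tz": 0.5,"ax": 0,"ay": 0,"az": 0},
  {"grip": 1,"tx": 0,"ty": 0,"tz": 0.2,"ax": 0,"ay": 0,"az": 0},
  {"grip": 1,"tx": 0,"ty": 0,"tz": 0,"ax": 0,"ay": 0,"az": 0},
  {"grip": 1,"tx": 0,"ty": 0,"tz": 0,"ax": 0,"ay": 0,"az": 0},
])

```text
time: 15.6
tool_pos: [501.3, -287.3, -9.4]
tcp_rot: [179.9, 0.0, 89.0]
ft_force: [-0.4, 0.3, -0.7]
finger_gap: 13.0
```

step_arm([
  {"grip": 1,"tx": 0,"ty": 0,"tz": 0.1,"ax": 0,"ay": 0,"az": 0},
  {"grip": 1,"tx": 0,"ty": 0,"tz": 0.1,"ax": 0,"ay": 0,"az": 0},
  {"grip": 1,"tx": 0,"ty": 0,"tz": 0,"ax": 0,"ay": 0,"az": 0},
])

```text
time: 15.85
tool_pos: [500.8, -287.2, -12.0]
tcp_rot: [180.0, 0.0, 89.0]
ft_force: [-0.6, 0.2, -0.8]
finger_gap: 13.0
```

Run:
```python
from h import *
go([500,-288,-16.5],89)
im=cv2.imread("pics/rawtop15.png")[:,:,::-1]
hsv=cv2.cvtColor(np.ascontiguousarray(im),cv2.COLOR_RGB2HSV)
w=((hsv[...,1]<70)&(hsv[...,2]>85));r=np.zeros_like(w);r[220:278,219:279]=1
m=(w&r).astype(np.uint8)
# ball
b=((hsv[...,0]>15)&(hsv[...,0]<30)&(hsv[...,1]>150)&r);ys,xs=np.nonzero(b);print("ball mask",xs.mean(),ys.mean(),len(xs))
print("ball",onplane("top",[[xs.mean(),ys.mean()]],6+21))
ct=onplane("top",[[140+419/4,170+317/4],[140+330/4,170+305/4],[140+545/4,170+331/4],[140+495/4,170+326/4]],38);print(ct.round(1))
h=m.copy();h[:,:264]=0;ys,xs=np.nonzero(h);print("handle px",xs.min(),xs.max(),len(xs))
W=onplane("top",np.c_[xs,ys],40);c=W.mean(0);u=np.linalg.svd(W-c)[2][0];print(c,np.degrees(np.arctan2(u[1],u[0])))
# rim circle fit
cs=max(cv2.findContours(m,0,1)[0],key=cv2.contourArea)[:,0]
C=onplane("top",cs,28);C=C[(np.hypot(*(C[:,:2]-C[:,:2].mean(0)).T)<70)]
from scipy.optimize import least_squares
f=least_squares(lambda p:np.hypot(C[:,0]-p[0],C[:,1]-p[1])-p[2],[C[:,0].mean(),C[:,1].mean(),47],loss='cauchy',f_scale=1);print("rim",f.x)
```

```text
t 15.85 tcp [ 500.8 -287.2  -12. ] [1.7997e+02 2.0000e-02 8.8960e+01] F [-0.6  0.2 -0.8] gap 13.0
 turn [ 0.03  0.02 -0.04]  shift before turn(cm) [-0.0807 -0.0823  0.4539]  after turn [-0.081 -0.082  0.454]
ball mask 238.80701754385964 249.4561403508772 57
ball [[563.68184288 160.31240682  27.        ]]
[[563.8 143.9  38. ]
 [570.3 199.5  38. ]
 [556.5  65.6  38. ]
 [559.   96.6  38. ]]
handle px 264 276 68
[557.62711998  82.04221438  40.        ] -100.40378968173725
rim [565.23441708 145.88810235  47.3249964 ]
```

step_arm([
  {"grip": 1,"tx": 0,"ty": 0,"tz": 0.15,"ax": 0,"ay": 0,"az": 0},
  {"grip": 1,"tx": 0,"ty": 0,"tz": 0.15,"ax": 0,"ay": 0,"az": 0},
  {"grip": 1,"tx": 0,"ty": 0,"tz": 0.1,"ax": 0,"ay": 0,"az": 0},
  {"grip": 1,"tx": 0,"ty": 0,"tz": 0,"ax": 0,"ay": 0,"az": 0},
])

```text
time: 16.18
tool_pos: [500.3, -286.8, -16.7]
tcp_rot: [-180.0, -0.0, 89.0]
ft_force: [1.0, -0.2, -0.4]
finger_gap: 13.0
```

step_arm([
  {"grip": 1,"tx": 0,"ty": 0,"tz": 0.05,"ax": 0,"ay": 0,"az": 0},
  {"grip": 1,"tx": 0,"ty": 0,"tz": 0,"ax": 0,"ay": 0,"az": 0},
  {"grip": 2,"tx": 0,"ty": 0,"tz": 0,"ax": 0,"ay": 0,"az": 0},
  {"grip": 3,"tx": 0,"ty": 0,"tz": 0,"ax": 0,"ay": 0,"az": 0},
  {"grip": 4,"tx": 0,"ty": 0,"tz": 0,"ax": 0,"ay": 0,"az": 0},
  {"grip": 4,"tx": 0,"ty": 0,"tz": 0,"ax": 0,"ay": 0,"az": 0},
], newtons=40)

```text
time: 16.68
tool_pos: [500.8, -287.1, -16.6]
tcp_rot: [180.0, 0.0, 89.0]
ft_force: [-0.4, 0.1, 0.4]
finger_gap: 40.1
```

step_arm([
  {"grip": 4,"tx": 0,"ty": 0,"tz": -1,"ax": 0,"ay": 0,"az": 0},
  {"grip": 4,"tx": 0,"ty": 0,"tz": -2,"ax": 0,"ay": 0,"az": 0},
  {"grip": 4,"tx": 0,"ty": 0,"tz": -3,"ax": 0,"ay": 0,"az": 0},
  {"grip": 4,"tx": 1,"ty": 0.2,"tz": -3,"ax": 0,"ay": 0,"az": 1},
  {"grip": 4,"tx": 2,"ty": 0.3,"tz": -2,"ax": 0,"ay": 0,"az": 2},
  {"grip": 4,"tx": 3,"ty": 0.3,"tz": -1,"ax": 0,"ay": 0,"az": 2},
  {"grip": 4,"tx": 3.5,"ty": 0.3,"tz": 0,"ax": 0,"ay": 0,"az": 0},
  {"grip": 4,"tx": 3.5,"ty": 0.3,"tz": 0,"ax": 0,"ay": 0,"az": 0},
])

```text
time: 17.35
tool_pos: [526.1, -158.0, 105.8]
tcp_rot: [179.8, 0.1, 83.9]
ft_force: [-0.6, 1.2, -0.6]
finger_gap: 40.0
```

step_arm([
  {"grip": 4,"tx": 3.5,"ty": 0.3,"tz": 0,"ax": 0,"ay": 0,"az": 0},
  {"grip": 4,"tx": 3.5,"ty": 0.3,"tz": 0,"ax": 0,"ay": 0,"az": 0},
  {"grip": 4,"tx": 3.5,"ty": 0.3,"tz": 0,"ax": 0,"ay": 0,"az": 0},
  {"grip": 4,"tx": 3.5,"ty": 0.3,"tz": 0,"ax": 0,"ay": 0,"az": 0},
  {"grip": 4,"tx": 3,"ty": 0.2,"tz": 0,"ax": 0,"ay": 0,"az": 0},
  {"grip": 4,"tx": 2,"ty": 0.2,"tz": 0,"ax": 0,"ay": 0,"az": 0},
  {"grip": 4,"tx": 1,"ty": 0,"tz": 0,"ax": 0,"ay": 0,"az": 0},
  {"grip": 4,"tx": 0,"ty": 0,"tz": 0,"ax": 0,"ay": 0,"az": 0},
])

```text
time: 18.02
tool_pos: [562.1, 40.6, 103.9]
tcp_rot: [180.0, -0.0, 84.1]
ft_force: [0.2, -0.1, 0.4]
finger_gap: 40.1
```

Run:
```python
from h import *
go([558.3,80.3,60],84)
t=snapshot("side");T=snapshot("top")
save(t,"s16.png",(230,80,430,400),1.8)
save(T,"t16.png",(200,170,470,320),2.9)
```

```text
t 18.02 tcp [562.1  40.6 103.9] [ 1.7996e+02 -2.0000e-02  8.4120e+01] F [ 0.2 -0.1  0.4] gap 40.1
 turn [ 0.04 -0.02  0.12]  shift before turn(cm) [ 3.9105 -0.7846  4.3887]  after turn [ 3.911 -0.79   4.388]
```

View pics/s16.png

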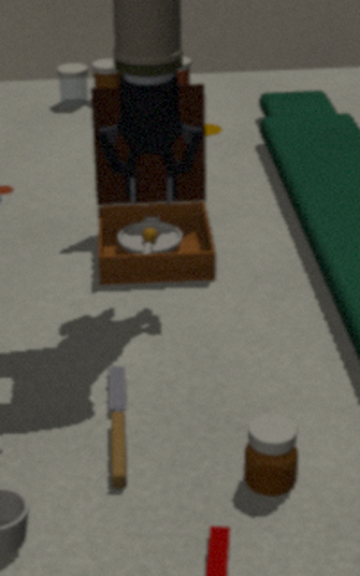

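View pics/t16.png

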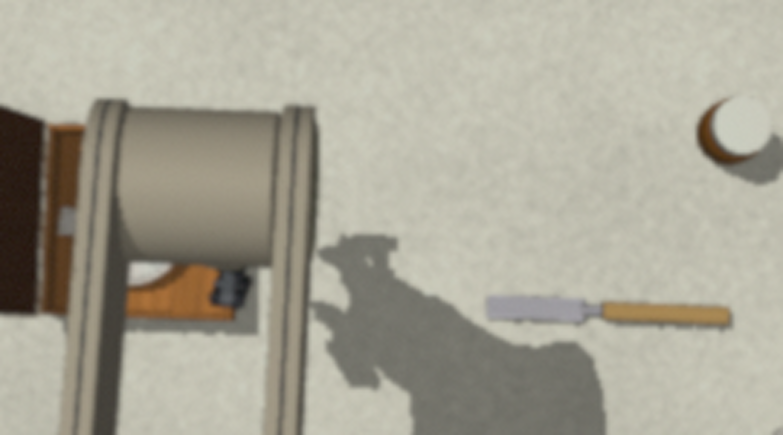

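The knife lies flat on the bench (top px ≈(368–452, 276–279)) and the lid is still open. Now above the handle.

step_arm([
  {"grip": 3.5,"tx": 1,"ty": -0.2,"tz": 0.5,"ax": 0,"ay": 0,"az": 0},
  {"grip": 3.5,"tx": 1.5,"ty": -0.3,"tz": 1,"ax": 0,"ay": 0,"az": 0},
  {"grip": 3.5,"tx": 1,"ty": -0.3,"tz": 1.5,"ax": 0,"ay": 0,"az": 0},
  {"grip": 3.5,"tx": 0.4,"ty": 0,"tz": 1.5,"ax": 0,"ay": 0,"az": 0},
  {"grip": 3.5,"tx": 0,"ty": 0,"tz": 1.0,"ax": 0,"ay": 0,"az": 0},
  {"grip": 3.5,"tx": 0,"ty": 0,"tz": 0.5,"ax": 0,"ay": 0,"az": 0},
  {"grip": 3.5,"tx": 0,"ty": 0,"tz": 0,"ax": 0,"ay": 0,"az": 0},
])

```text
time: 18.7
tool_pos: [556.7, 77.5, 41.5]
tcp_rot: [-179.8, 0.0, 83.9]
ft_force: [-0.5, -0.6, 0.4]
finger_gap: 35.2
```

Run:
```python
from h import *
go([558.3,80.3,-10],84)
t=snapshot("side");T=snapshot("top")
a=np.ascontiguousarray(t[120:250,260:380]);save(a,"s17.png",None,4.6)
save(T,"t17.png",(200,200,320,290),5)
print(proj("side",[[558.3,80.3,40],[565.2,145.9,15],[570,80.3,60]])-[260,120])
```

```text
t 18.70 tcp [556.7  77.5  41.5] [-1.7984e+02  4.0000e-02  8.3910e+01] F [-0.5 -0.6  0.4] gap 35.2
 turn [-0.16  0.04 -0.09]  shift before turn(cm) [0.3016 0.1405 5.154 ]  after turn [0.298 0.127 5.155]
[[51.74621843 97.51482773]
 [53.02125683 93.99461939]
 [56.17607978 90.32472491]]
```

View pics/s17.png

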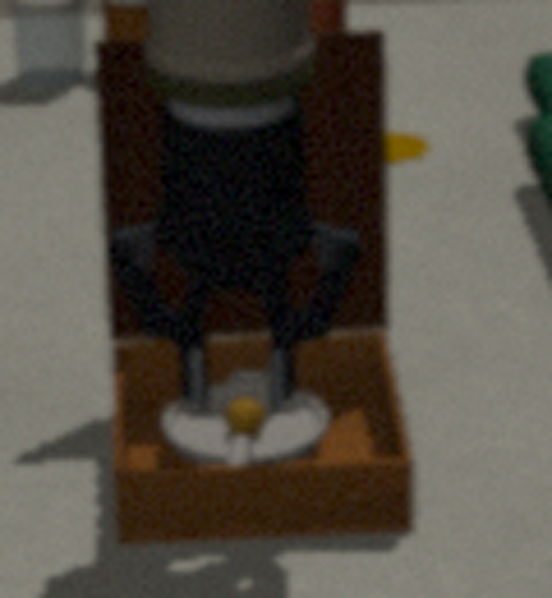

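View pics/t17.png

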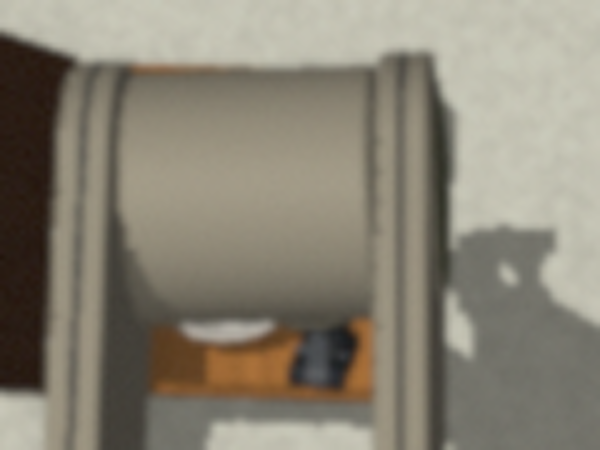

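The fingers straddle the handle fin (side crop: fingers at x=195 and 283, fin at 240). Descending.

step_arm([
  {"grip": 3,"tx": 0.2,"ty": 0.1,"tz": 0.5,"ax": 0,"ay": 0,"az": 0},
  {"grip": 3,"tx": 0.1,"ty": 0,"tz": 0.8,"ax": 0,"ay": 0,"az": 0},
  {"grip": 3,"tx": 0,"ty": 0,"tz": 1,"ax": 0,"ay": 0,"az": 0},
  {"grip": 3,"tx": 0,"ty": 0,"tz": 1,"ax": 0,"ay": 0,"az": 0},
  {"grip": 3,"tx": 0,"ty": 0,"tz": 0.7,"ax": 0,"ay": 0,"az": 0},
  {"grip": 3,"tx": 0,"ty": 0,"tz": 0.3,"ax": 0,"ay": 0,"az": 0},
  {"grip": 3,"tx": 0,"ty": 0,"tz": 0,"ax": 0,"ay": 0,"az": 0},
  {"grip": 3,"tx": 0,"ty": 0,"tz": 0,"ax": 0,"ay": 0,"az": 0},
])

```text
time: 19.47
tool_pos: [559.1, 81.2, -0.1]
tcp_rot: [-180.0, 0.0, 84.0]
ft_force: [0.8, -0.6, -0.7]
finger_gap: 30.1
```

Run:
```python
from h import *
go([558.3,80.3,-10],84)
t=snapshot("side")
a=np.ascontiguousarray(t[120:250,260:380]);save(a,"s18.png",None,4.6)
```

```text
t 19.47 tcp [ 5.591e+02  8.120e+01 -1.000e-01] [-1.7997e+02  1.0000e-02  8.3970e+01] F [ 0.8 -0.6 -0.7] gap 30.1
 turn [-0.03  0.01 -0.03]  shift before turn(cm) [-0.1007 -0.0693  0.9901]  after turn [-0.101 -0.07   0.99 ]
```

View pics/s18.png

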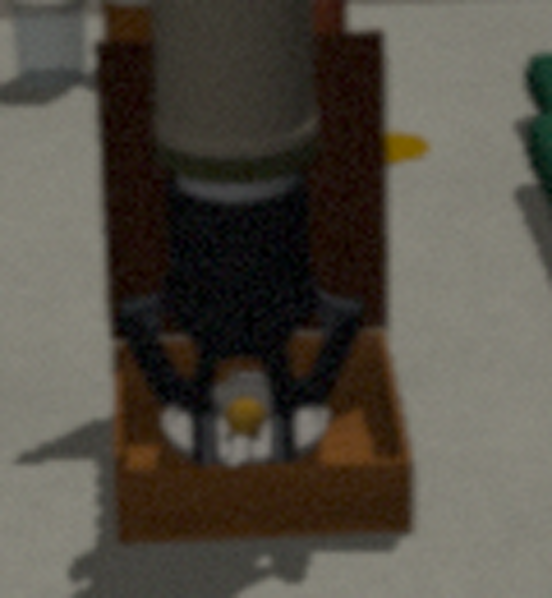

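step_arm([
  {"grip": 2.5,"tx": 0,"ty": 0,"tz": 0.3,"ax": 0,"ay": 0,"az": 0},
  {"grip": 2.2,"tx": -0.05,"ty": 0,"tz": 0.3,"ax": 0,"ay": 0,"az": 0},
  {"grip": 2,"tx": 0,"ty": 0,"tz": 0.25,"ax": 0,"ay": 0,"az": 0},
  {"grip": 1.8,"tx": 0,"ty": 0,"tz": 0,"ax": 0,"ay": 0,"az": 0},
  {"grip": 1.6,"tx": 0,"ty": 0,"tz": 0,"ax": 0,"ay": 0,"az": 0},
  {"grip": 1.4,"tx": 0,"ty": 0,"tz": 0,"ax": 0,"ay": 0,"az": 0},
  {"grip": 1.2,"tx": 0,"ty": 0,"tz": 0,"ax": 0,"ay": 0,"az": 0},
  {"grip": 1.1,"tx": 0,"ty": 0,"tz": 0,"ax": 0,"ay": 0,"az": 0},
], newtons=30)

```text
time: 20.18
tool_pos: [559.3, 80.8, -8.2]
tcp_rot: [180.0, -0.0, 84.0]
ft_force: [0.3, -0.2, -0.4]
finger_gap: 10.8
```

step_arm([
  {"grip": 1,"tx": 0,"ty": 0,"tz": 0,"ax": 0,"ay": 0,"az": 0},
  {"grip": 0.9,"tx": 0,"ty": 0,"tz": 0,"ax": 0,"ay": 0,"az": 0},
  {"grip": 0.8,"tx": 0,"ty": 0,"tz": 0,"ax": 0,"ay": 0,"az": 0},
  {"grip": 0.7,"tx": 0,"ty": 0,"tz": 0,"ax": 0,"ay": 0,"az": 0},
  {"grip": 0.5,"tx": 0,"ty": 0,"tz": 0,"ax": 0,"ay": 0,"az": 0},
  {"grip": 0.2,"tx": 0,"ty": 0,"tz": 0,"ax": 0,"ay": 0,"az": 0},
  {"grip": 0.2,"tx": 0,"ty": 0,"tz": 0,"ax": 0,"ay": 0,"az": 0},
])

```text
time: 20.77
tool_pos: [559.3, 80.8, -8.2]
tcp_rot: [180.0, -0.0, 84.0]
ft_force: [-2.5, 1.0, 2.6]
finger_gap: 8.8
```

step_arm([
  {"grip": 0.2,"tx": 0,"ty": 0,"tz": 0,"ax": 0,"ay": 0,"az": 0},
  {"grip": 0.2,"tx": 0,"ty": 0,"tz": 0,"ax": 0,"ay": 0,"az": 0},
  {"grip": 0.2,"tx": 0,"ty": 0,"tz": 0,"ax": 0,"ay": 0,"az": 0},
], newtons=110)

```text
time: 21.02
tool_pos: [559.3, 80.7, -8.0]
tcp_rot: [180.0, 0.0, 84.0]
ft_force: [-3.3, -0.6, 5.0]
finger_gap: 7.4
```

Run:
```python
from h import *
go([558.3,80.3,-10],84)
t=snapshot("side")
a=np.ascontiguousarray(t[120:250,260:380]);save(a,"s19.png",None,4.6)
```

```text
t 21.02 tcp [559.3  80.7  -8. ] [179.99   0.    83.97] F [-3.3 -0.6  5. ] gap 7.4
 turn [ 0.01  0.   -0.03]  shift before turn(cm) [-0.0537 -0.0976  0.1965]  after turn [-0.054 -0.098  0.197]
```

View pics/s19.png

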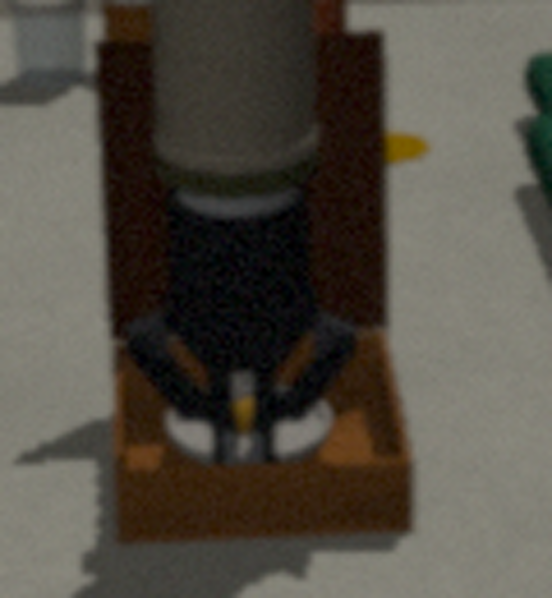

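Gripped (gap 7.4 and steady against the 10 mm fin under compliant pads), ball still centred. Gentle lift.

step_arm([
  {"grip": 0.2,"tx": 0,"ty": 0,"tz": -0.05,"ax": 0,"ay": 0,"az": 0},
  {"grip": 0.2,"tx": 0,"ty": 0,"tz": -0.1,"ax": 0,"ay": 0,"az": 0},
  {"grip": 0.2,"tx": 0,"ty": 0,"tz": -0.2,"ax": 0,"ay": 0,"az": 0},
  {"grip": 0.2,"tx": 0,"ty": 0,"tz": -0.2,"ax": 0,"ay": 0,"az": 0},
  {"grip": 0.2,"tx": 0,"ty": 0,"tz": -0.2,"ax": 0,"ay": 0,"az": 0},
  {"grip": 0.2,"tx": 0,"ty": 0,"tz": -0.2,"ax": 0,"ay": 0,"az": 0},
  {"grip": 0.2,"tx": 0,"ty": 0,"tz": -0.1,"ax": 0,"ay": 0,"az": 0},
  {"grip": 0.2,"tx": 0,"ty": 0,"tz": -0.05,"ax": 0,"ay": 0,"az": 0},
])

```text
time: 21.73
tool_pos: [559.5, 80.8, 3.0]
tcp_rot: [180.0, -0.0, 84.0]
ft_force: [0.3, 1.1, -1.5]
finger_gap: 7.2
```

Run:
```python
from h import *
go([559.3,80.3,-10],84);print(sense()["wrist_torque"])
t=snapshot("side")
a=np.ascontiguousarray(t[150:250,260:380]);save(a,"s20.png",None,6)
```

```text
t 21.73 tcp [559.5  80.8   3. ] [179.98  -0.    83.97] F [ 0.3  1.1 -1.5] gap 7.2
 turn [ 0.02 -0.   -0.03]  shift before turn(cm) [-0.0466 -0.0109  1.2981]  after turn [-0.047 -0.01   1.298]
[-0.14489078  0.05619564 -0.02091307]
```

View pics/s20.png

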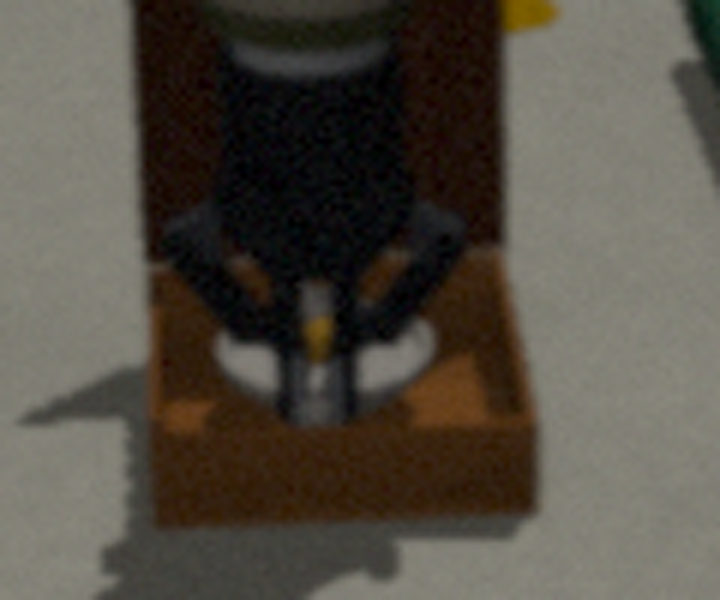

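Fz ≈ −1.5..−2 N and moment 0.145 N m match 210 g hanging 66 mm out, so the dish is fully off the floor. Continue lifting.

step_arm([
  {"grip": 0.2,"tx": 0,"ty": 0,"tz": -0.1,"ax": 0,"ay": 0,"az": 0},
  {"grip": 0.2,"tx": 0,"ty": 0,"tz": -0.2,"ax": 0,"ay": 0,"az": 0},
  {"grip": 0.2,"tx": 0,"ty": 0,"tz": -0.3,"ax": 0,"ay": 0,"az": 0},
  {"grip": 0.2,"tx": 0,"ty": 0,"tz": -0.4,"ax": 0,"ay": 0,"az": 0},
  {"grip": 0.2,"tx": 0,"ty": 0,"tz": -0.5,"ax": 0,"ay": 0,"az": 0},
  {"grip": 0.2,"tx": 0,"ty": 0,"tz": -0.6,"ax": 0,"ay": 0,"az": 0},
  {"grip": 0.2,"tx": 0,"ty": 0,"tz": -0.6,"ax": 0,"ay": 0,"az": 0},
  {"grip": 0.2,"tx": 0,"ty": 0,"tz": -0.6,"ax": 0,"ay": 0,"az": 0},
])

```text
time: 22.45
tool_pos: [559.5, 80.8, 36.6]
tcp_rot: [180.0, -0.0, 84.0]
ft_force: [0.4, 0.4, -2.2]
finger_gap: 7.4
```

step_arm([
  {"grip": 0.2,"tx": 0,"ty": 0,"tz": -0.6,"ax": 0,"ay": 0,"az": 0},
  {"grip": 0.2,"tx": 0,"ty": 0,"tz": -0.6,"ax": 0,"ay": 0,"az": 0},
  {"grip": 0.2,"tx": 0,"ty": 0,"tz": -0.6,"ax": 0,"ay": 0,"az": 0},
  {"grip": 0.2,"tx": 0,"ty": 0,"tz": -0.5,"ax": 0,"ay": 0,"az": 0},
  {"grip": 0.2,"tx": 0,"ty": 0,"tz": -0.4,"ax": 0,"ay": 0,"az": 0},
  {"grip": 0.2,"tx": 0,"ty": 0,"tz": -0.3,"ax": 0,"ay": 0,"az": 0},
  {"grip": 0.2,"tx": 0,"ty": 0,"tz": -0.2,"ax": 0,"ay": 0,"az": 0},
  {"grip": 0.2,"tx": 0,"ty": 0,"tz": -0.1,"ax": 0,"ay": 0,"az": 0},
])

```text
time: 23.12
tool_pos: [559.3, 80.8, 68.9]
tcp_rot: [180.0, -0.0, 84.0]
ft_force: [-0.1, 0.1, -2.2]
finger_gap: 7.3
```

Run:
```python
from h import *
go([559.3,80.3,140],84)
t=snapshot("side")
a=np.ascontiguousarray(t[130:250,260:380]);save(a,"s21.png",None,5)
```

```text
t 23.12 tcp [559.3  80.8  68.9] [179.99  -0.    83.97] F [-0.1  0.1 -2.2] gap 7.3
 turn [ 0.01 -0.   -0.03]  shift before turn(cm) [-4.630e-02  5.500e-03 -7.106e+00]  after turn [-4.600e-02  4.000e-03 -7.106e+00]
```

View pics/s21.png

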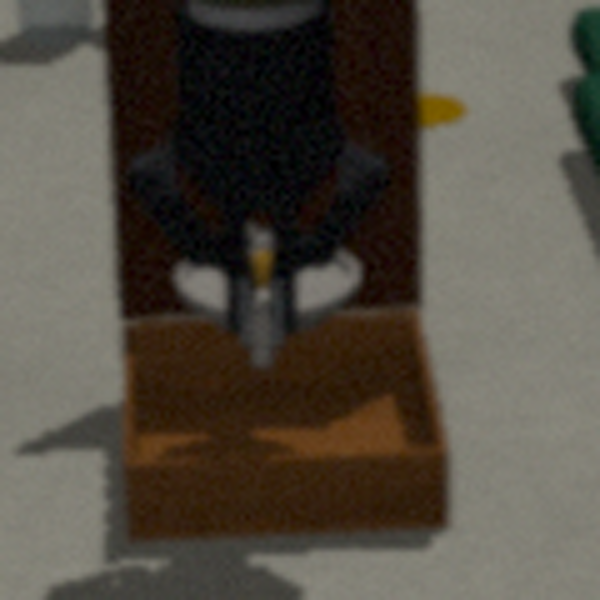

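The dish is out of the box with the ball visible in its middle, at about (312,183). Raise more and back away from the lid.

step_arm([
  {"grip": 0.2,"tx": -0.1,"ty": 0,"tz": -0.1,"ax": 0,"ay": 0,"az": 0},
  {"grip": 0.2,"tx": -0.2,"ty": 0,"tz": -0.2,"ax": 0,"ay": 0,"az": 0},
  {"grip": 0.2,"tx": -0.3,"ty": 0,"tz": -0.3,"ax": 0,"ay": 0,"az": 0},
  {"grip": 0.2,"tx": -0.4,"ty": 0,"tz": -0.4,"ax": 0,"ay": 0,"az": 0},
  {"grip": 0.2,"tx": -0.5,"ty": 0,"tz": -0.5,"ax": 0,"ay": 0,"az": 0},
  {"grip": 0.2,"tx": -0.6,"ty": 0,"tz": -0.6,"ax": 0,"ay": 0,"az": 0},
  {"grip": 0.2,"tx": -0.7,"ty": 0,"tz": -0.6,"ax": 0,"ay": 0,"az": 0},
  {"grip": 0.2,"tx": -0.8,"ty": 0,"tz": -0.6,"ax": 0,"ay": 0,"az": 0},
])

```text
time: 23.83
tool_pos: [555.6, 44.2, 102.6]
tcp_rot: [180.0, -0.0, 84.0]
ft_force: [0.0, -0.2, -3.1]
finger_gap: 7.2
```

step_arm([
  {"grip": 0.2,"tx": -0.8,"ty": 0,"tz": -0.6,"ax": 0,"ay": 0,"az": 0},
  {"grip": 0.2,"tx": -0.8,"ty": 0,"tz": -0.6,"ax": 0,"ay": 0,"az": 0},
  {"grip": 0.2,"tx": -0.8,"ty": 0,"tz": -0.6,"ax": 0,"ay": 0,"az": 0},
  {"grip": 0.2,"tx": -0.8,"ty": 0,"tz": -0.6,"ax": 0,"ay": 0,"az": 0},
  {"grip": 0.2,"tx": -0.8,"ty": 0,"tz": -0.6,"ax": 0,"ay": 0,"az": 0},
  {"grip": 0.2,"tx": -0.8,"ty": 0,"tz": -0.5,"ax": 0,"ay": 0,"az": 0},
  {"grip": 0.2,"tx": -0.8,"ty": 0,"tz": -0.4,"ax": 0,"ay": 0,"az": 0},
  {"grip": 0.2,"tx": -0.8,"ty": 0,"tz": -0.3,"ax": 0,"ay": 0,"az": 0},
])

```text
time: 24.5
tool_pos: [548.8, -19.5, 144.3]
tcp_rot: [180.0, 0.0, 84.0]
ft_force: [-0.4, -0.4, -1.8]
finger_gap: 7.5
```

step_arm([
  {"grip": 0.2,"tx": -0.8,"ty": 0,"tz": -0.2,"ax": 0,"ay": 0,"az": 0},
  {"grip": 0.2,"tx": -0.8,"ty": 0,"tz": -0.1,"ax": 0,"ay": 0,"az": 0},
  {"grip": 0.2,"tx": -0.7,"ty": 0,"tz": 0,"ax": 0,"ay": 0,"az": 0},
  {"grip": 0.2,"tx": -0.6,"ty": 0,"tz": 0,"ax": 0,"ay": 0,"az": 0},
  {"grip": 0.2,"tx": -0.5,"ty": 0,"tz": 0,"ax": 0,"ay": 0,"az": 0},
  {"grip": 0.2,"tx": -0.4,"ty": 0,"tz": 0,"ax": 0,"ay": 0,"az": 0},
  {"grip": 0.2,"tx": -0.2,"ty": 0,"tz": 0,"ax": 0,"ay": 0,"az": 0},
  {"grip": 0.2,"tx": -0.1,"ty": 0,"tz": 0,"ax": 0,"ay": 0,"az": 0},
])

```text
time: 25.17
tool_pos: [544.3, -59.7, 146.5]
tcp_rot: [-180.0, -0.0, 84.0]
ft_force: [0.2, 0.4, -3.3]
finger_gap: 7.1
```

Run:
```python
from h import *
go([559.3,-50,140],0.4);print(sense()["joint_pos"].round(1))
t=snapshot("side");T=snapshot("top")
save(t,"s22.png",(240,80,400,280),3);save(T,"t22.png",(200,170,400,300),4)
```

```text
t 25.17 tcp [544.3 -59.7 146.5] [-1.7999e+02 -1.0000e-02  8.3950e+01] F [ 0.2  0.4 -3.3] gap 7.1
 turn [-2.000e-02  0.000e+00  8.355e+01]  shift before turn(cm) [1.1208 1.3874 0.6537]  after turn [ 1.504 -0.958  0.654]
[-11.6   1.3  97.7   0.   81.1  -5.6]
```

View pics/s22.png

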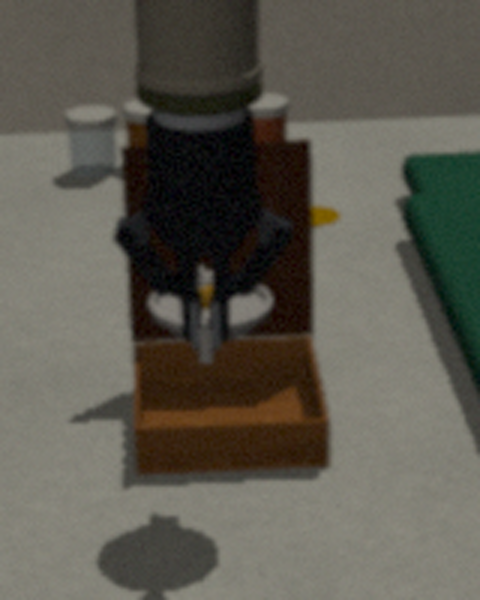

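View pics/t22.png

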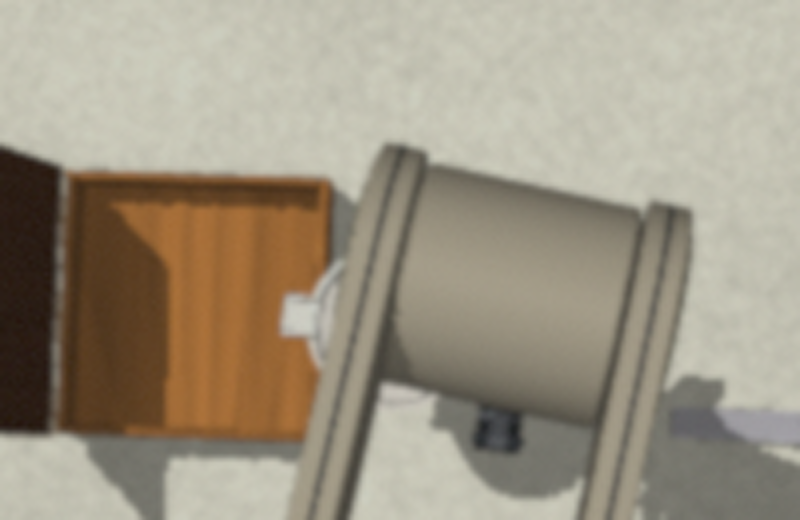

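Ball still centred and the dish level, with its shadow whole on the bench. Now the quarter turn, about 83.6° as measured.

step_arm([
  {"grip": 0.2,"tx": 0,"ty": 0,"tz": 0,"ax": 0,"ay": 0,"az": 0.6},
  {"grip": 0.2,"tx": 0,"ty": 0,"tz": 0,"ax": 0,"ay": 0,"az": 1.4},
  {"grip": 0.2,"tx": 0,"ty": 0,"tz": 0,"ax": 0,"ay": 0,"az": 2.2},
  {"grip": 0.2,"tx": 0,"ty": 0,"tz": 0,"ax": 0,"ay": 0,"az": 3},
  {"grip": 0.2,"tx": 0,"ty": 0,"tz": 0,"ax": 0,"ay": 0,"az": 3.8},
  {"grip": 0.2,"tx": 0,"ty": 0,"tz": 0,"ax": 0,"ay": 0,"az": 4},
  {"grip": 0.2,"tx": 0,"ty": 0,"tz": 0,"ax": 0,"ay": 0,"az": 4},
  {"grip": 0.2,"tx": 0,"ty": 0,"tz": 0,"ax": 0,"ay": 0,"az": 4},
])

```text
time: 25.93
tool_pos: [544.5, -59.2, 146.7]
tcp_rot: [-180.0, -0.0, 60.7]
ft_force: [0.5, 0.3, -2.4]
finger_gap: 7.3
```

step_arm([
  {"grip": 0.2,"tx": 0,"ty": 0,"tz": 0,"ax": 0,"ay": 0,"az": 4},
  {"grip": 0.2,"tx": 0,"ty": 0,"tz": 0,"ax": 0,"ay": 0,"az": 4},
  {"grip": 0.2,"tx": 0,"ty": 0,"tz": 0,"ax": 0,"ay": 0,"az": 4},
  {"grip": 0.2,"tx": 0,"ty": 0,"tz": 0,"ax": 0,"ay": 0,"az": 4},
  {"grip": 0.2,"tx": 0,"ty": 0,"tz": 0,"ax": 0,"ay": 0,"az": 4},
  {"grip": 0.2,"tx": 0,"ty": 0,"tz": 0,"ax": 0,"ay": 0,"az": 4},
  {"grip": 0.2,"tx": 0,"ty": 0,"tz": 0,"ax": 0,"ay": 0,"az": 4},
  {"grip": 0.2,"tx": 0,"ty": 0,"tz": 0,"ax": 0,"ay": 0,"az": 4},
])

```text
time: 26.6
tool_pos: [544.4, -59.2, 146.7]
tcp_rot: [-180.0, 0.0, 28.7]
ft_force: [0.3, 0.1, -1.6]
finger_gap: 7.3
```

step_arm([
  {"grip": 0.2,"tx": 0,"ty": 0,"tz": 0,"ax": 0,"ay": 0,"az": 4},
  {"grip": 0.2,"tx": 0,"ty": 0,"tz": 0,"ax": 0,"ay": 0,"az": 4},
  {"grip": 0.2,"tx": 0,"ty": 0,"tz": 0,"ax": 0,"ay": 0,"az": 4},
  {"grip": 0.2,"tx": 0,"ty": 0,"tz": 0,"ax": 0,"ay": 0,"az": 4},
  {"grip": 0.2,"tx": 0,"ty": 0,"tz": 0,"ax": 0,"ay": 0,"az": 3.8},
  {"grip": 0.2,"tx": 0,"ty": 0,"tz": 0,"ax": 0,"ay": 0,"az": 3},
  {"grip": 0.2,"tx": 0,"ty": 0,"tz": 0,"ax": 0,"ay": 0,"az": 2.2},
  {"grip": 0.2,"tx": 0,"ty": 0,"tz": 0,"ax": 0,"ay": 0,"az": 1.6},
])

```text
time: 27.27
tool_pos: [544.4, -59.1, 146.6]
tcp_rot: [-180.0, 0.0, 2.2]
ft_force: [0.7, -1.0, -2.1]
finger_gap: 7.2
```

step_arm([
  {"grip": 0.2,"tx": 0,"ty": 0,"tz": 0,"ax": 0,"ay": 0,"az": 1},
  {"grip": 0.2,"tx": 0,"ty": 0,"tz": 0,"ax": 0,"ay": 0,"az": 0.6},
  {"grip": 0.2,"tx": 0,"ty": 0,"tz": 0,"ax": 0,"ay": 0,"az": 0.2},
  {"grip": 0.2,"tx": 0,"ty": 0,"tz": 0,"ax": 0,"ay": 0,"az": 0},
  {"grip": 0.2,"tx": 0,"ty": 0,"tz": 0,"ax": 0,"ay": 0,"az": 0},
])

```text
time: 27.68
tool_pos: [544.4, -59.4, 146.7]
tcp_rot: [-180.0, -0.0, 0.6]
ft_force: [0.3, -0.6, -1.7]
finger_gap: 7.3
```

Run:
```python
from h import *
go([544.3,-59.7,146.5],0.4);print(sense()["joint_pos"].round(1))
t=snapshot("side");T=snapshot("top")
cv2.imwrite("pics/rawtop23.png",T[:,:,::-1]);cv2.imwrite("pics/rawside23.png",t[:,:,::-1])
save(t,"s23.png",(240,100,420,280),3.2);save(T,"t23.png",(260,150,400,270),5)
```

```text
t 27.68 tcp [544.4 -59.4 146.7] [-180.     -0.      0.59] F [ 0.3 -0.6 -1.7] gap 7.3
 turn [-0.   -0.    0.19]  shift before turn(cm) [-0.0152  0.0275  0.0219]  after turn [-0.015  0.028  0.022]
[-11.6   1.3  97.7   0.   81.1  77.8]
```

View pics/s23.png

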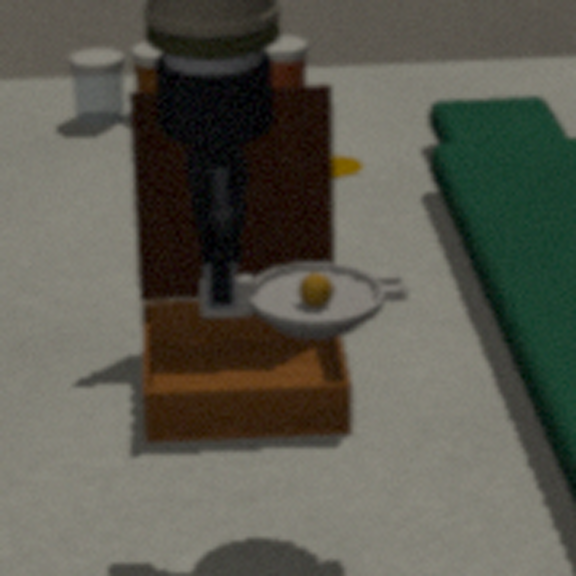

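View pics/t23.png

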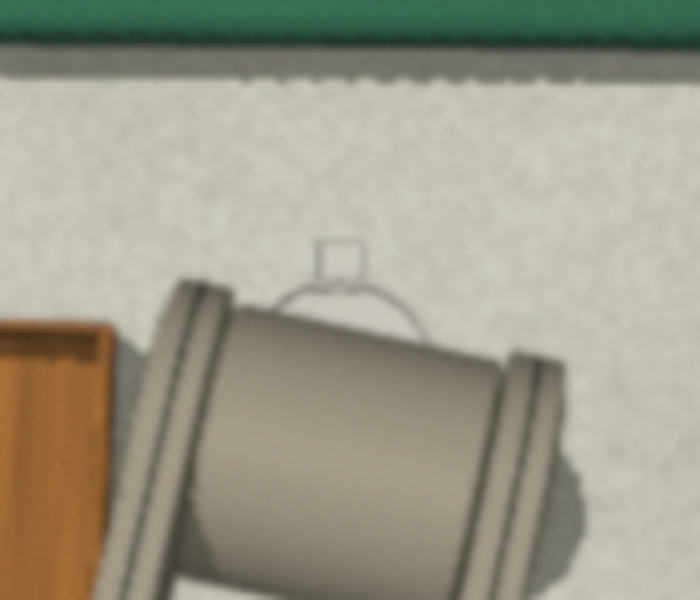

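Side view: the ball sits in the dish's middle at (338,190), with the dish about level. Top view: the spout points up at the zither, its end at (328,198). Next, a check of the numbers.

Run:
```python
from h import *
T=cv2.imread("pics/rawtop23.png")[:,:,::-1];S=cv2.imread("pics/rawside23.png")[:,:,::-1]
s=sense();p=s["tool_pos"]
U=160.7;yaw=np.radians(0.6);ux=np.array([np.cos(yaw),np.sin(yaw),0]);uy=np.array([-ux[1],ux[0],0])
# fin gripped at: TCP at grasp was (559.3,80.8) yaw 84 ; dish centre est (565.2,145.9)
a=np.radians(83.97);d=np.array([565.2-559.3,145.9-80.8]);f=d@[np.cos(a),np.sin(a)];l=d@[-np.sin(a),np.cos(a)];print("centre in tool x %.1f lat %.1f"%(f,l))
c=np.array([p[0],p[1],0])+f*ux+l*uy+[0,0,U]
def P(x,y,z):return c+x*ux+y*uy+np.array([0,0,z])
th=np.linspace(0,2*np.pi,60)
for n,im,box,k in(("top",T,(280,180,380,260),7),("side",S,(290,160,380,220),8)):
    x0,y0,x1,y1=box;o=cv2.resize(np.ascontiguousarray(im[y0:y1,x0:x1]),None,fx=k,fy=k,interpolation=cv2.INTER_CUBIC)
    def dr(pts,col):
        q=((proj(n,pts)-[x0,y0]+.5)*k).astype(int)
        for u in q:cv2.circle(o,tuple(int(v) for v in u),2,col,-1)
    dr([P(47.5*np.cos(t),47.5*np.sin(t),22) for t in th],(255,0,0))
    dr([P(62,y,20) for y in(-11,0,11)]+[P(-80,0,z) for z in(6,34)],(0,0,255));dr([P(0,0,21)],(0,255,0))
    save(o,"chk_%s.png"%n)
```

```text
centre in tool x 65.4 lat 1.0
```

View pics/chk_top.png

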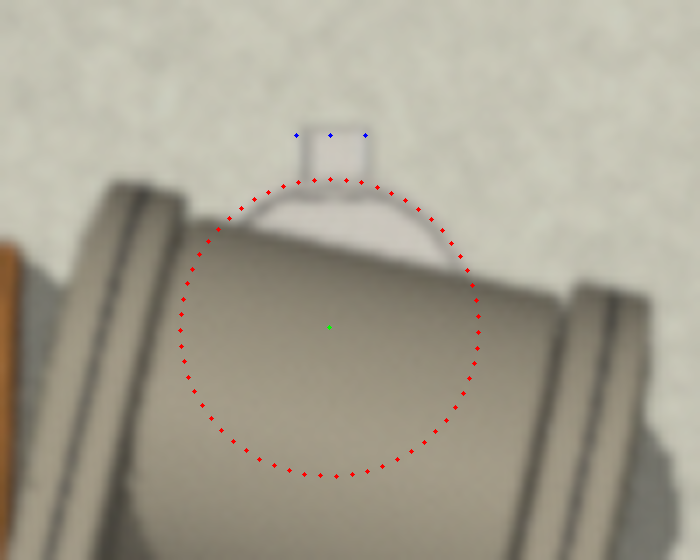

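View pics/chk_side.png

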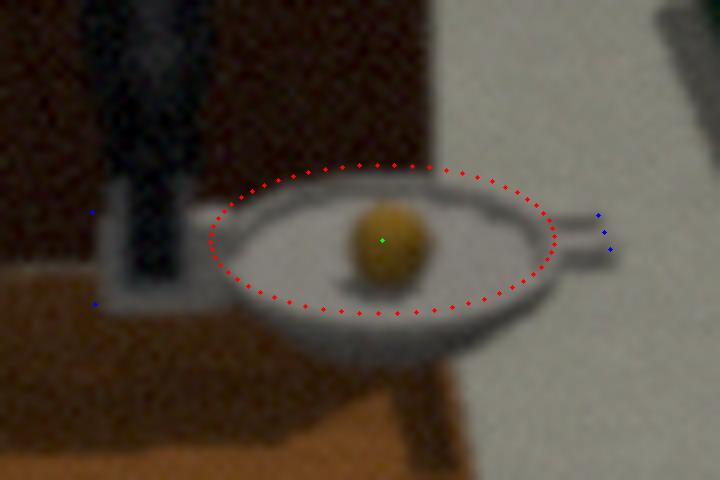

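In the side view, spout and handle both sit about 1 px below the level prediction. They're equally off, so the dish is level. The spout axis matches tool yaw 0.6°, against the zither's 0.4°. A last 0.2° trim, then settle.

step_arm([
  {"grip": 0.2,"tx": 0,"ty": 0,"tz": 0,"ax": 0,"ay": 0,"az": 0.2},
  {"grip": 0.2,"tx": 0,"ty": 0,"tz": 0,"ax": 0,"ay": 0,"az": 0},
  {"grip": 0.2,"tx": 0,"ty": 0,"tz": 0,"ax": 0,"ay": 0,"az": 0},
  {"grip": 0.2,"tx": 0,"ty": 0,"tz": 0,"ax": 0,"ay": 0,"az": 0},
  {"grip": 0.2,"tx": 0,"ty": 0,"tz": 0,"ax": 0,"ay": 0,"az": 0},
  {"grip": 0.2,"tx": 0,"ty": 0,"tz": 0,"ax": 0,"ay": 0,"az": 0},
  {"grip": 0.2,"tx": 0,"ty": 0,"tz": 0,"ax": 0,"ay": 0,"az": 0},
  {"grip": 0.2,"tx": 0,"ty": 0,"tz": 0,"ax": 0,"ay": 0,"az": 0},
])

```text
time: 28.45
tool_pos: [544.4, -59.5, 146.7]
tcp_rot: [180.0, 0.0, 0.4]
ft_force: [-0.8, 0.2, -2.8]
finger_gap: 7.3
```

Run:
```python
from h import *
go([544.3,-59.7,146.5],0.4);print(np.abs(sense()["qd"]).max().round(2))
t=snapshot("side");T=snapshot("top")
c=np.vstack([np.ascontiguousarray(t[80:360,180:480]),np.ascontiguousarray(T[150:310,200:500])]);save(c,"fin.png",None,1.35)
save(t,"finS.png",(290,160,380,220),8)
h=cv2.cvtColor(np.ascontiguousarray(T),cv2.COLOR_RGB2GRAY)
```

```text
t 28.45 tcp [544.4 -59.5 146.7] [180.     0.     0.37] F [-0.8  0.2 -2.8] gap 7.3
 turn [ 0.    0.   -0.03]  shift before turn(cm) [-0.0125  0.0242  0.0186]  after turn [-0.013  0.024  0.019]
0.08
```

View pics/fin.png

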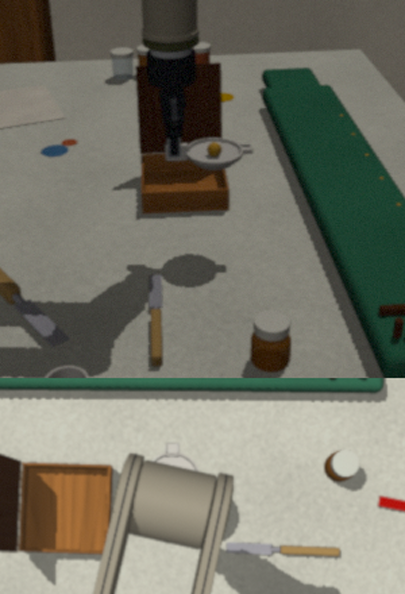

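View pics/finS.png

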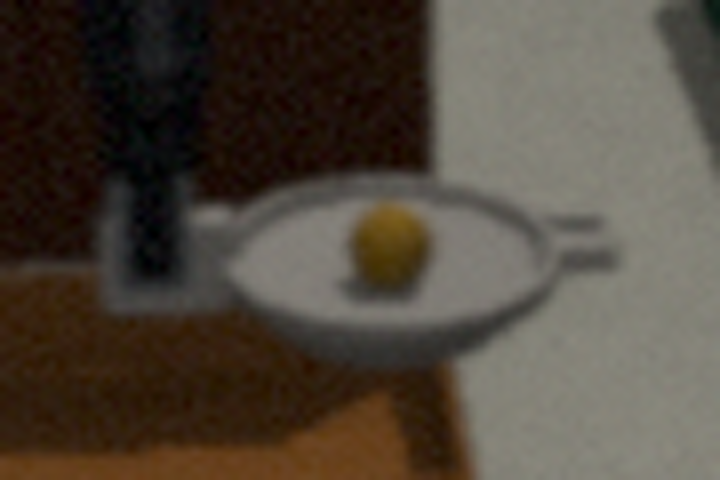

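The final pictures show the ball in the middle at (338.5,190.5), the dish held level and still, the lid open, the knife flat and the other things where they were. Handing in.

Run:
```python
from bench import *
print(hand_in())
```

```text
the job is handed in; nothing more can be done
None
```

I did the whole job in the order asked and handed it in at about 28.5 s. The knife blade levered the lid up and swung it back to its stop, and I laid the knife flat on the bench. I then lifted the dish by its handle and turned it so its spout points at the zither.

**Last checks**
- **Lid:** it stays open past upright. The blade felt 3 N at the end, where the stop should be.
- **Dish:** it is still (joint speeds under 0.1 °/s). Its underside is about 160 mm up by my estimate.
- **Level:** handle and spout sit equally far (1 px) from where a level dish would show.
- **Ball:** it shows in the middle of the dish in the side view. The arm hides the middle of the dish in the top view.
- **Spout direction:** the tool's yaw reads 0.37°, against 0.4° measured for the zither. The dish was taken to line up with the fingers. In the top view the spout sat about 2 mm to one side of the prediction. It looked like a sideways offset rather than a turn, but I could not rule out up to about 1° of turn.
- **Bowl, cup and jar:** I didn't touch them.

**What disagreed**
- **Fingertip height:** the real fingertips were about 20 mm higher than the reported tool position. My first closing on the knife shut on air above the handle. I corrected it from the pictures and shadows.
- **Finger opening:** it read about 3 mm less than the true width of whatever was gripped.

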